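# Pack the children's cutlery and clip the box shut

## Robot

A 6-joint arm with a two-finger parallel gripper is mounted at the origin on a cart in front of the work surface, level with it; the furniture and walls round the work are solid. World frame = base frame: x ahead of the robot, y to its left, z up, the work surface at z = 0. Lengths are in mm, angles in rad, forces in N, time in s.
With the tool pointing down it reaches from about 350 to 975 mm from the base axis. Payload 7.1 kg.
Tool frame: the origin (TCP) lies on the front face of the gripper's body, between the roots of the fingers; the fingertips stand 80 mm ahead of it and the grasp point (between the pads) lies 61 mm ahead of it (ctrl.tcp_to_grasp is the distance from the TCP to the grasp point, in mm); z points along the fingers, y is the direction in which the jaws open and shut (so a half turn about z gives the same grasp; the last joint's range is limited). The gripper opens to 88 mm and grips with 3 to 60 N. Pads are 20 mm wide; open, the fingers measure 115 mm over their backs; the gripper's body (75 mm by 178 mm) begins 61 mm behind the grasp point.
Start: joints at [1.317, 0.423, 1.63, -0, 1.089, -0.019], TCP at [145.374, 607.842, 302.675] pointing down, gripper open.
Joint ranges: [-3, 3], [-0.9, 2.11], [0.09, 2.58], [-1.31, 4.45], [0.11, 2.69], [-2.54, 2.54]. Speed limits (rad/s): [2.39, 2.39, 3.01, 3.14, 3.14, 3.14].

## Interface

Orientations are given as a rotation vector (axis times angle).
In Python, from workcell import telemetry, get_image, ctrl gives the robot as it stands.
- The arm moves only by the tool send_rows, never from a script. Its argument "rows" is a list of rows, each a list of 5 numbers: the shift along the tool's x, y, z in m, then the turn about the tool's z in rad, then the opening, from -1 (shut) to 1 (fully open). A call has 1 to 5 rows; each row shifts and turns the commanded pose from where the row before left it, along the tool's axes as they then stand; what a row does not reach is not made up. A row lasts 1/10 s, in which the tool goes at most 50 mm and 8.59 degrees, less where a joint would pass 70% of its speed; a pose out of reach is approached as far as the arm can. A call with a gripper value outside its range is refused whole. The fingers move at their own pace and stop on an object; the grip force is fixed at half the most. Time passes only in rows, so rows that do not move let the fingers close. It gives the time, the measured TCP pose, the force and the opening at its end, in the units of the state.
- telemetry.get_obs(): the state, without advancing time (a new reading comes with each control period).
- get_image(name): name is "scene" or "top" or "wrist"; returns a dict with "color" (400x640x3 uint8, blue, green, red), "z_map" (400x640 float32, mm along the optical axis (not along the pixel's ray), 0 where there is no reading), "camera_matrix" (3x3 intrinsics, pixels), "rvec" (rotation vector, rad) and "tvec" (3), from world to camera coordinates, as OpenCV has them. Camera axes: x right, y down, z forward; pixel columns grow to the right and rows downward; lengths in mm; the calibration is good to about 2 mm. A picture is of the moment at which its call begins.
- ctrl.close_job(): hands the job in, once; it reports no verdict.
The state is a dict: "t": time; "qpos": joint angles; "qvel": joint speeds; "joint_torque": joint torques, N m; "ee_pos": TCP position; "orientation": TCP orientation; "ft_force": force on the tool from outside, world axes, zero at the start; "moment": the same for the moment, N m; "width": finger opening in mm.
Only numpy, scipy, OpenCV 4.12 (cv2) and the standard library are available. Lean on these libraries where they do the work, as an engineer would, in place of code of your own. Each camera call takes 0.05 s, during which the arm holds its last target.

## Task

Pull every spoon and fork that is standing in the grey drainer up out of its well and put it into the green storage box. Then set the white lid squarely and fully down on the box while all four orange clips are still open, and snap the clips down over the rim crosswise: first two diagonally opposite clips, then the other two. Leave the egg timer, mug and sugar pot where they stand.

Things in the scene. Friction and masses are not known exactly. Their poses are not given: they have to be found in the camera images.
- box: green open-topped storage box, fixed to the worktop, 100 (x) x 160 (y) x 150 (z) mm outside, walls and floor 5 mm, so the mouth is 90 x 150 mm and the floor is 5 mm up; the rim is thickened by 2 mm on the outside. Origin at the centre of its underside, z up, y along the long sides.
- lid: loose white lid, 0.4 kg, starts lying right way up. Origin: centre of its underside; y along its long side, z up. A plate 104 (x) x 164 (y) x 8 mm, and below it a plug 85 x 145 x 10 mm, stepped to 78 x 138 mm at its lowest 4 mm, that drops into the box's mouth, either way round. Home: plate on the rim, origin 140 mm above the box's origin and on its axis.
- lid_handle (a point): centre of the grey bar handle in the middle of the lid's top, axes as the lid's. The bar is 16 mm thick (x), 64 mm long (y) and stands 32 mm above the plate's top. This point is 35 mm above the lid's origin, 17 mm above the plate's top and 15 mm below the bar's top.
- drainer: grey cutlery drainer block, fixed to the worktop, 106 x 106 x 70 mm, origin at the centre of its underside; four rectangular wells 18 (x) x 30 (y) mm and 62 mm deep, centred at x = +-31, y = +-31 mm.
- spoon_red_grip (a point): children's spoon with a red handle, 115 mm long, 40 g, standing head down in a well of the drainer (or absent in some runs). The handle is a round bar 14 mm thick, the upper 70 mm of the length; the metal head is 22 to 24 mm wide, up to 8 mm thick. This point is on the handle's axis, 23 mm below its end and 92 mm above the head's tip; z points along the handle to its end.
- fork_blue_grip (a point): children's fork with a blue handle, 115 mm long, 40 g, standing head down in a well of the drainer (or absent in some runs). The handle is a round bar 14 mm thick, the upper 70 mm of the length; the metal head is 22 to 24 mm wide, up to 8 mm thick. This point is on the handle's axis, 23 mm below its end and 92 mm above the head's tip; z points along the handle to its end.
- spoon_yellow_grip (a point): children's spoon with a yellow handle, 115 mm long, 40 g, standing head down in a well of the drainer (or absent in some runs). The handle is a round bar 14 mm thick, the upper 70 mm of the length; the metal head is 22 to 24 mm wide, up to 8 mm thick. This point is on the handle's axis, 23 mm below its end and 92 mm above the head's tip; z points along the handle to its end.
- fork_orange_grip (a point): children's fork with an orange handle, 115 mm long, 40 g, standing head down in a well of the drainer (or absent in some runs). The handle is a round bar 14 mm thick, the upper 70 mm of the length; the metal head is 22 to 24 mm wide, up to 8 mm thick. This point is on the handle's axis, 23 mm below its end and 92 mm above the head's tip; z points along the handle to its end.
- clip_1_hinge (a point): middle of the hinge axis of lid clip 1 (lid's +x side, +y end), axes as the lid's; 55.5 mm (x) and 48 mm (y) from the lid's middle, 21 mm below point lid_handle. The axis runs along the lid's y. The clip is an orange flap 30 mm wide (along y), 36 mm long from the hinge, 5 mm thick. Clip 1 is diagonally opposite clip 3, clip 2 opposite clip 4.
- clip_1 (a joint): angle of clip 1 in rad: 0 hanging straight down over the rim (snapped home; stop at -0.06), 1.57 sticking straight out sideways from the lid, 2.1 open stop. Light friction (0.02 N m) holds it wherever it is left; it starts open at 1.6 to 1.9.
- clip_2_hinge (a point): middle of the hinge axis of lid clip 2 (lid's -x side, +y end), axes as the lid's; 55.5 mm (x) and 48 mm (y) from the lid's middle, 21 mm below point lid_handle. The axis runs along the lid's y. The clip is an orange flap 30 mm wide (along y), 36 mm long from the hinge, 5 mm thick. Clip 1 is diagonally opposite clip 3, clip 2 opposite clip 4.
- clip_2 (a joint): angle of clip 2 in rad: 0 hanging straight down over the rim (snapped home; stop at -0.06), 1.57 sticking straight out sideways from the lid, 2.1 open stop. Light friction (0.02 N m) holds it wherever it is left; it starts open at 1.6 to 1.9.
- clip_3_hinge (a point): middle of the hinge axis of lid clip 3 (lid's -x side, -y end), axes as the lid's; 55.5 mm (x) and 48 mm (y) from the lid's middle, 21 mm below point lid_handle. The axis runs along the lid's y. The clip is an orange flap 30 mm wide (along y), 36 mm long from the hinge, 5 mm thick. Clip 1 is diagonally opposite clip 3, clip 2 opposite clip 4.
- clip_3 (a joint): angle of clip 3 in rad: 0 hanging straight down over the rim (snapped home; stop at -0.06), 1.57 sticking straight out sideways from the lid, 2.1 open stop. Light friction (0.02 N m) holds it wherever it is left; it starts open at 1.6 to 1.9.
- clip_4_hinge (a point): middle of the hinge axis of lid clip 4 (lid's +x side, -y end), axes as the lid's; 55.5 mm (x) and 48 mm (y) from the lid's middle, 21 mm below point lid_handle. The axis runs along the lid's y. The clip is an orange flap 30 mm wide (along y), 36 mm long from the hinge, 5 mm thick. Clip 1 is diagonally opposite clip 3, clip 2 opposite clip 4.
- clip_4 (a joint): angle of clip 4 in rad: 0 hanging straight down over the rim (snapped home; stop at -0.06), 1.57 sticking straight out sideways from the lid, 2.1 open stop. Light friction (0.02 N m) holds it wherever it is left; it starts open at 1.6 to 1.9.
- egg_timer: red and white egg timer, 62 mm across, 54 mm high; origin at its underside; a bystander, to be left where it stands
- mug: white mug with a faint pattern, 90 mm across, 100 mm high; origin at its underside; a bystander, to be left where it stands
- sugar_pot: cream-coloured round pot with a lid, 89 mm across, 109 mm high; origin at its underside; a bystander, to be left where it stands
Mind the look-alikes: they are no part of the job. Of the things that look like the part that bears fork_blue_grip, the smaller one is meant.

How it is judged (in metres and radians):
On the way, in this order (a step that is already met when the one before it is completed fails the run):
1. all the cutlery that is present is inside the box (x of spoon_red_grip in the frame of box between -0.046 and 0.046 m and y of spoon_red_grip in the frame of box between -0.076 and 0.076 m and z of spoon_red_grip in the frame of box between 0.003 and 0.142 m and x of fork_blue_grip in the frame of box between -0.046 and 0.046 m and y of fork_blue_grip in the frame of box between -0.076 and 0.076 m and z of fork_blue_grip in the frame of box between 0.003 and 0.142 m and x of spoon_yellow_grip in the frame of box between -0.046 and 0.046 m and y of spoon_yellow_grip in the frame of box between -0.076 and 0.076 m and z of spoon_yellow_grip in the frame of box between 0.003 and 0.142 m and x of fork_orange_grip in the frame of box between -0.046 and 0.046 m and y of fork_orange_grip in the frame of box between -0.076 and 0.076 m and z of fork_orange_grip in the frame of box between 0.003 and 0.142 m), for 0.2 s.
2. the lid is fully down on the box with all four clips still open (over 0.8 rad) and the cutlery inside (all of step 1 and z of lid_handle in the frame of box between 0.171 and 0.179 m and angle between lid_handle's own z axis and vertical below 0.06 rad and horizontal distance between lid_handle and box below 0.008 m and angle between the y axis of lid_handle and the y axis of box, either way round below 0.1 rad and value of joint each of clip_1, clip_2, clip_3, clip_4 above 0.8 rad), for 0.2 s.
3. one diagonally opposite pair of clips is down (under 0.25 rad), the other pair still open (over 0.8 rad) (((value of joint each of clip_1, clip_3 below 0.25 rad and value of joint each of clip_2, clip_4 above 0.8 rad) or (value of joint each of clip_2, clip_4 below 0.25 rad and value of joint each of clip_1, clip_3 above 0.8 rad))), for 0.2 s.
At the end, for the whole second after the job is handed in: All cutlery present lies inside the box; the lid is home (within 4 mm in height, 8 mm sideways, 0.06 rad of level, 0.1 rad of the box's direction, at rest) and all four clips are within 0.25 rad of straight down (all of step 1 and z of lid_handle in the frame of box between 0.171 and 0.179 m and angle between lid_handle's own z axis and vertical below 0.06 rad and horizontal distance between lid_handle and box below 0.008 m and angle between the y axis of lid_handle and the y axis of box, either way round below 0.1 rad and value of joint each of clip_1, clip_2, clip_3, clip_4 below 0.25 rad and linear speed of lid below 0.02 m/s); the robot touches nothing.
It fails at once if the egg timer is moved more than 40 mm or tipped (distance of egg_timer from where it was at the start of the episode above 0.04 m or angle between egg_timer's own z axis and vertical above 0.5 rad).
It fails at once if the mug is moved more than 40 mm or tipped (distance of mug from where it was at the start of the episode above 0.04 m or angle between mug's own z axis and vertical above 0.5 rad).
It fails at once if the sugar pot is moved more than 40 mm or tipped (distance of sugar_pot from where it was at the start of the episode above 0.04 m or angle between sugar_pot's own z axis and vertical above 0.5 rad).
Of spoon_red, fork_blue, spoon_yellow, fork_orange only 2 to 4 are there at a start; the rules pass over those that are not, and their reading is None.
At some moment in a run one of lid may be knocked a few centimetres aside while the robot is not near it.
It also fails if it takes over 210 s, if anything falls off the work surface, if the arm or the gripper's body presses on something with over 40 N, if the wrist force passes 120 N, or if a joint passes its speed limit or range.

## Working session

There is one attempt and no reset: what is moved stays moved. The work goes in short steps, Python scripts to look and compute and a tool call to move; the robot and the scene stay as the last step left them, time stands still between calls to the robot, and variables do not carry over. Pictures are saved under pics/ and viewed, and the job is handed in when it is done.

Besides the shell and the picture viewer there is one more tool, called after "Emit:" as name([rows], argument=value, ...), one row to a line, values as JSON. send_rows: Moves the arm, as the interface text tells. Its arguments: {"type":"object","properties":{"rows":{"type":"array"}},"required":["rows"]}

```bash
ls; mkdir -p pics; cat > h.py <<'E'
import numpy as np, cv2
from workcell import telemetry, get_image, ctrl
def save(n,f):
    im=get_image(n); cv2.imwrite('pics/'+f,im['color']); np.savez('pics/'+f+'.npz',**im); return im
def pts(im):
    K=im['camera_matrix'];R=cv2.Rodrigues(np.array(im['rvec'],float))[0];t=np.array(im['tvec'],float).ravel()
    z=im['z_map'];v,u=np.indices(z.shape)
    c=np.stack([(u-K[0,2])/K[0,0]*z,(v-K[1,2])/K[1,1]*z,z],-1)
    return (c-t)@R
def proj(im,P):
    return cv2.projectPoints(np.array(P,float).reshape(-1,3),np.array(im['rvec'],float),np.array(im['tvec'],float),im['camera_matrix'],None)[0].reshape(-1,2)
E
python3 - <<'E'
from h import *
for n in ['scene','top','wrist']:
    im=save(n,n+'0.png'); print(n,im['rvec'],im['tvec'],im['camera_matrix'])
print(telemetry.get_obs())
E
```

```text
pics
scene [ 0.99961469 -2.52155868  0.93872213] [392.43437614 369.76396917 804.15590342] [[412.24482223   0.         322.69449409]
 [  0.         412.24482223 197.29963415]
 [  0.           0.           1.        ]]
top [ 1.64012229 -2.37973519  0.4394872 ] [ 156.9420409   517.46874945 1365.82203112] [[491.8280697    0.         315.66774363]
 [  0.         491.8280697  211.71293821]
 [  0.           0.           1.        ]]
wrist [-2.30018534 -1.81359814 -0.23442832] [-624.84683939  -30.63722475  389.77504881] [[294.44175383   0.         317.0526555 ]
 [  0.         294.44175383 200.55802359]
 [  0.           0.           1.        ]]
{'t': 0.15, 'qpos': array([ 1.31700455e+00,  4.23681694e-01,  1.63047870e+00, -2.48604835e-05,
        1.08859182e+00, -1.90390581e-02]), 'qvel': array([ 0.0012682 , -0.00206839, -0.00174014, -0.00042292, -0.00011377,
       -0.00140942]), 'joint_torque': array([-4.08600890e-04, -5.44986999e+01, -2.73920524e+01,  6.43417519e-02,
        2.05700041e-02, -7.29588737e-05]), 'ee_pos': array([145.29922213, 607.54433811, 302.08402547]), 'orientation': array([-3.67868594e-01, -3.11984296e+00,  1.80913310e-03]), 'ft_force': array([ 0.09897843, -0.08674376,  1.03584864]), 'moment': array([ 0.02053541, -0.04741497, -0.02157268]), 'width': 87.68969569550909}
```

View pics/scene0.png

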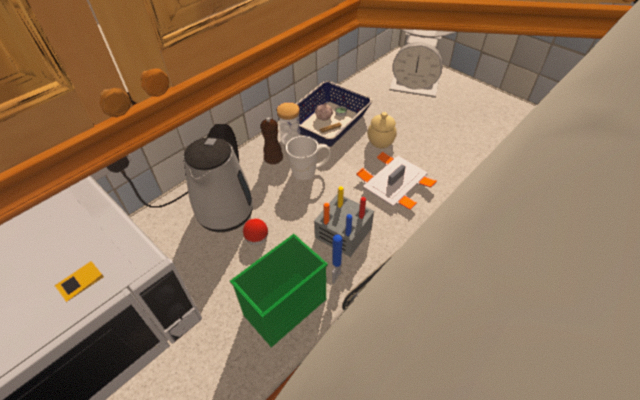

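View pics/top0.png

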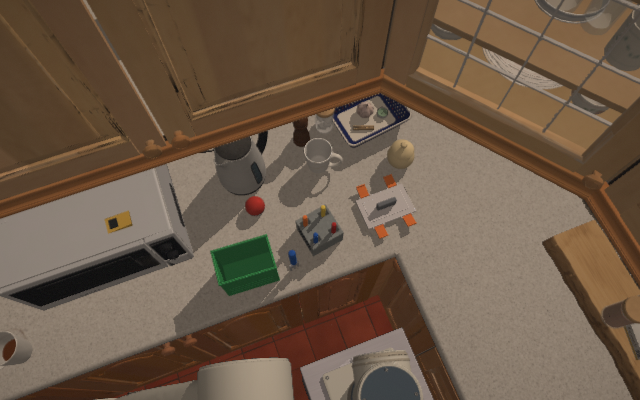

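View pics/wrist0.png

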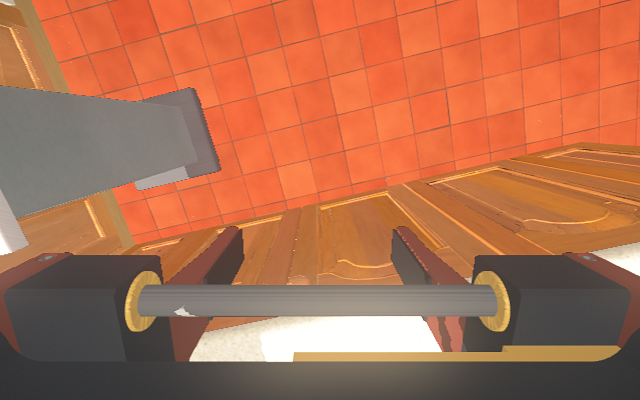

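The scene view shows the box (~280,290), drainer with four pieces (~345,220), a larger blue look-alike outside it (337,250), and the lid (~397,180). Zooming in and measuring.

```bash
python3 - <<'E'
from h import *
for n,(x0,y0,x1,y1) in {'scene':(230,130,450,350),'top':(200,130,440,300)}.items():
    im=dict(np.load(f'pics/{n}0.png.npz')); c=im['color'][y0:y1,x0:x1]
    s=3 if n=='top' else 2.7
    cv2.imwrite(f'pics/{n}0z.png',cv2.resize(c,None,fx=s,fy=s,interpolation=cv2.INTER_CUBIC))
    P=pts(im)
    for (u,v) in ([(340,190),(362,202),(349,222),(327,210),(337,240),(337,265),(257,225),(302,150),(380,120),(397,175),(400,170)] if n=='scene' else [(305,220),(323,208),(334,228),(316,238),(292,255),(255,205),(386,203),(318,150),(402,150),(245,262),(400,200),(350,230)]):
        print(n,u,v,P[v,u].round(0),im['color'][v,u])
E
```

```text
scene 340 190 [536. -57. 122.] [  5 133 180]
scene 362 202 [475. -66. 119.] [ 24  28 119]
scene 349 222 [463.  -6. 111.] [94 47 33]
scene 327 210 [523.   3. 112.] [ 15  63 162]
scene 337 240 [424.  78. 165.] [157  76  43]
scene 337 265 [420.  80.  77.] [99 50 34]
scene 257 225 [648. 119.  54.] [ 27  41 206]
scene 302 150 [ 757. -143.   57.] [125 140 157]
scene 380 120 [ 654. -364.   91.] [ 89 140 177]
scene 397 175 [ 504. -255.   47.] [67 70 78]
scene 400 170 [ 506. -270.   54.] [ 98 103 114]
top 305 220 [521.   3. 112.] [ 25  51 102]
top 323 208 [532. -58. 126.] [ 51 129 160]
top 334 228 [470. -68. 106.] [22 25 81]
top 316 238 [463. -10.  96.] [63 37 19]
top 292 255 [419.  77. 165.] [97 56 31]
top 255 205 [644. 124.  53.] [ 35  44 136]
top 386 203 [ 507. -258.   47.] [75 78 81]
top 318 150 [ 765. -131.   30.] [ 84  93 102]
top 402 150 [ 641. -366.   88.] [ 73  99 117]
top 245 262 [496. 211.   8.] [39 72 33]
top 400 200 [ 509. -311.   21.] [134 145 162]
top 350 230 [ 479. -129.   -0.] [113 129 144]
```

View pics/scene0z.png

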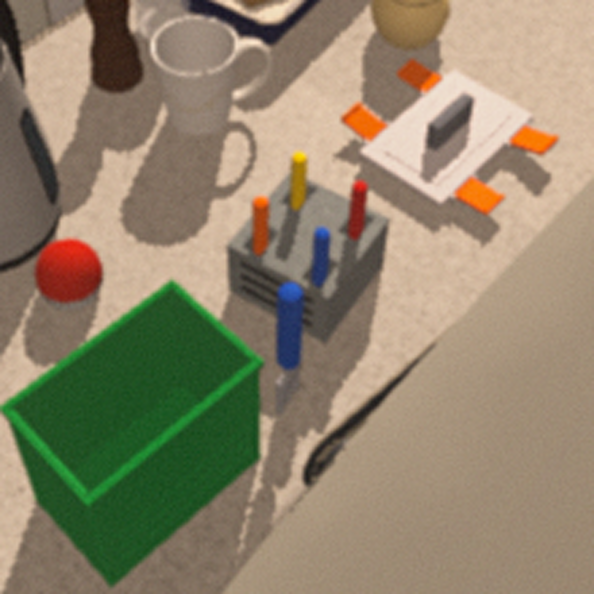

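View pics/top0z.png

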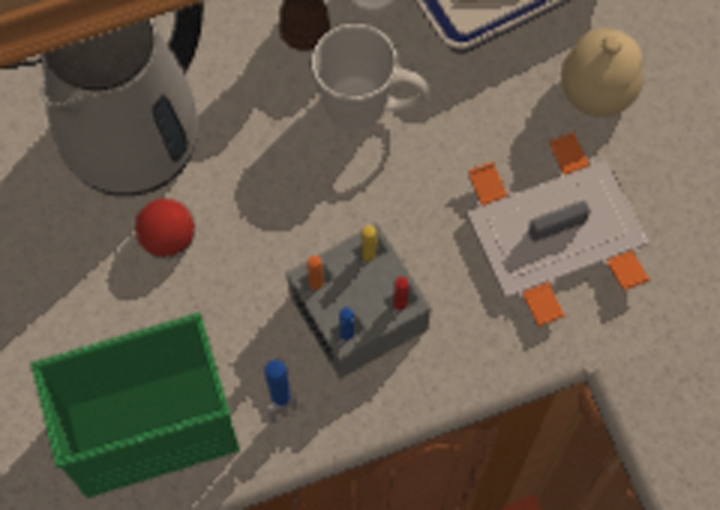

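```bash
cat > fit.py <<'E'
from h import *
def load(f): return dict(np.load('pics/'+f+'.npz'))
def rect(p):
    (c,s,a)=cv2.minAreaRect(p[:,:2].astype(np.float32)); return np.round(c,1),np.round(s,1),round(a,2)
if __name__=='__main__':
  for n in ['scene','top']:
    im=load(n+'0.png'); P=pts(im); C=im['color']; H=cv2.cvtColor(C,cv2.COLOR_BGR2HSV); X,Y,Z=np.moveaxis(P,-1,0)
    ok=im['z_map']>0
    def rep(name,m,mn=4):
        m=(m&ok).astype(np.uint8); k,l,st,_=cv2.connectedComponentsWithStats(m)
        for i in range(1,k):
            if st[i,4]<mn: continue
            p=P[l==i]; print(n,name,st[i,4],'med',np.median(p,0).round(1),'zmax',np.percentile(p[:,2],[2,50,95]).round(1),'rect',*rect(p))
    g=(H[...,0]>45)&(H[...,0]<80)&(H[...,1]>120)
    rep('boxrim',g&(abs(Z-150)<6),30)
    rep('drtop',(abs(Z-70)<6)&(H[...,1]<60)&(X>400)&(X<600)&(Y>-130)&(Y<60),30)
    rep('lidplate',(abs(Z-18)<6)&(H[...,1]<70)&(X>400)&(X<620)&(Y<-180)&(Y>-400),60)
    rep('handle',(Z>38)&(Z<60)&(X>450)&(X<560)&(Y<-200)&(Y>-320),20)
    o=(H[...,0]>4)&(H[...,0]<16)&(H[...,1]>170)&(X>400)&(X<650)
    rep('clips',o&(Y<-150)&(Y>-420),15)
    w=(X>430)&(X<600)&(Y>-120)&(Y<50)&(Z>76)
    rep('orange',w&o); rep('yellow',w&(H[...,0]>18)&(H[...,0]<32)&(H[...,1]>130)); rep('red',w&((H[...,0]>174)|(H[...,0]<3))&(H[...,1]>150)); rep('blue',w&(H[...,0]>100)&(H[...,0]<130)&(H[...,1]>100))
    rep('bigblue',(X>380)&(X<450)&(Y>50)&(Y<110)&(Z>5)&(H[...,0]>100)&(H[...,0]<130)&(H[...,1]>100))
    rep('timer',(X>580)&(X<720)&(Y>70)&(Y<170)&(Z>8)&(H[...,1]>120),15)
E
python3 fit.py
```

```text
scene boxrim 1077 med [455.2 213.  151.3] zmax [144.5 151.3 153.8] rect [461.5 205.2] [164.8 105.1] 87.25
scene drtop 1135 med [500.5 -30.8  72. ] zmax [65.4 72.  74.4] rect [503.8 -35.2] [107.6 108.4] 9.67
scene lidplate 1379 med [ 502.2 -247.1   20.9] zmax [16.2 20.9 23.4] rect [ 511.8 -263.6] [114.2 166.7] 0.39
scene handle 145 med [ 508.5 -256.5   51.6] zmax [39.9 51.6 55.1] rect [ 511.  -261.1] [16.6 64.2] 1.37
scene clips 2743 med [ 564.1 -362.2  429.1] zmax [403.5 429.1 460.9] rect [ 565.6 -362.2] [221.1  24.8] 36.24
scene clips 101 med [ 586.6 -311.3   21.2] zmax [15.9 21.2 25.7] rect [ 585.1 -319.7] [39.6 50.7] 2.8
scene clips 112 med [ 583.1 -212.8   23.4] zmax [18.1 23.4 28.3] rect [ 582.9 -214.2] [30.7 38.8] 88.4
scene clips 102 med [ 439.2 -310.5   24.2] zmax [19.  24.2 31. ] rect [ 439.1 -310.3] [37.9 31.9] 1.26
scene clips 127 med [ 438.1 -214.5   20.7] zmax [16.9 20.7 23.6] rect [ 437.7 -223.4] [46.2 39.5] 88.69
scene orange 82 med [524.8   3.7 108. ] zmax [ 77.6 108.  126.5] rect [527.   2.] [ 9.6 12.5] 42.94
scene yellow 83 med [535.3 -56.8 107. ] zmax [ 79.7 107.  
[... 1461 characters left out ...]
4.33
top yellow 36 med [534.  -57.9 115.6] zmax [ 79.6 115.6 127.4] rect [537.1 -59.9] [11.8 13. ] 69.01
top red 34 med [473.2 -68.1 114.9] zmax [ 78.8 114.9 127. ] rect [474.8 -68.9] [ 9.7 10.3] 76.49
top blue 32 med [462.4  -8.1 115.5] zmax [ 76.9 115.5 125. ] rect [463.6  -8.3] [ 9.1 11.1] 66.44
top bigblue 87 med [420.7  76.4 147.1] zmax [ 78.  147.1 165.7] rect [425.5  75.3] [16.6 18.6] 58.78
top timer 5086 med [675.4 127.7 736.2] zmax [566.6 736.2 845.6] rect [680.2 120. ] [100.1  18.5] 88.9
top timer 1656 med [678.1 120.5 483.9] zmax [403.2 483.9 546.6] rect [682.8 120. ] [99.8 22.2] 89.81
top timer 296 med [645.4 125.5  46.8] zmax [24.  46.8 56.1] rect [650.6 125.8] [54.2 57.6] 27.43
```

```bash
cat > plan.py <<'E'
import sys
from h import *
from scipy.spatial.transform import Rotation as Ro
def yawof(R): return np.arctan2(R[1,1],R[0,1])
def plan(x,y,z,yawdeg=None,step=45,grasp=False,o=None):
    """target of TCP in world; yaw = direction of tool y (mod 180)"""
    ob=telemetry.get_obs(); R=Ro.from_rotvec(ob['orientation']).as_matrix(); p=ob['ee_pos']
    tgt=np.array([x,y,z+(61 if grasp else 0)],float); d=tgt-p
    cur=yawof(R); turn=0
    if yawdeg is not None:
        turn=(np.radians(yawdeg)-cur+np.pi/2)%np.pi-np.pi/2
    n=int(max(np.ceil(np.linalg.norm(d)/step),np.ceil(abs(turn)/0.14),1))
    print('t',round(ob['t'],2),'from',p.round(1),'yaw',round(np.degrees(cur),2),'tilt',(R[:,2]).round(4),'w',round(ob['width'],1),'F',ob['ft_force'].round(1),'q',ob['qpos'].round(2))
    out=[]
    for i in range(n):
        a=-turn*i/n   # world yaw change = -tool z turn (tool z down)
        Ri=Ro.from_euler('z',turn*i/n).as_matrix()@R
        out.append(list((Ri.T@(d/n)/1000).round(4))+[round(-turn/n,4)])
    print('n',n)
    for i in range(0,n,5): print([[float(v) for v in r] for r in out[i:i+5]])
E
python3 - <<'E'
from h import *
for n in ['scene','top','wrist']:
    im=dict(np.load(f'pics/{n}0.png.npz'));R=cv2.Rodrigues(np.array(im['rvec'],float))[0]
    print(n,(-R.T@np.array(im['tvec']).ravel()).round(1),R.round(2).tolist())
H=np.full((60,80),-1.0)
for n in ['scene','top']:
    im=dict(np.load(f'pics/{n}0.png.npz'));P=pts(im);ok=im['z_map']>0
    p=P[ok]; i=((p[:,0]-200)//40).astype(int); j=((p[:,1]+400)//40).astype(int)
    m=(i>=0)&(i<20)&(j>=0)&(j<28)
    for a,b,z in zip(i[m],j[m],p[m,2]): H[a,b]=max(H[a,b],z)
print('cols y from -400 step 40')
for a in range(19,-1,-1): print(200+40*a,H[a,:28].astype(int).tolist())
E
python3 -c "
from plan import *
plan(470,-10,330,0)"
```

```text
scene [105.2 444.7 853.6] [[-0.73, -0.69, -0.01], [-0.51, 0.55, -0.66], [0.46, -0.47, -0.75]]
top [  37.5  138.8 1461.9] [[-0.35, -0.94, -0.01], [-0.87, 0.33, -0.36], [0.34, -0.12, -0.93]]
wrist [ 78.  624.2 384.1] [[0.23, 0.97, -0.0], [0.94, -0.23, 0.26], [0.25, -0.06, -0.97]]
cols y from -400 step 40
960 [-1, -1, -1, -1, -1, -1, -1, -1, -1, -1, -1, -1, -1, -1, -1, -1, -1, -1, -1, -1, -1, -1, -1, -1, -1, -1, -1, -1]
920 [180, 181, 182, 183, 181, 180, 181, 183, 181, 184, 182, 183, 182, 181, 530, 180, 204, 600, 604, -1, -1, -1, -1, -1, -1, -1, -1, -1]
880 [34, 46, 57, 66, 124, 124, 6, 6, 8, 10, 7, 9, -1, 2, 486, 487, 207, 487, 46, -1, -1, -1, -1, -1, -1, -1, -1, -1]
840 [36, 68, 54, 15, 126, 127, 127, 152, 136, 10, 176, 221, 101, 147, 56, 487, 8, 487, 248, 248, 249, 248, 248, 248, -1, -1, -1, -1]
800 [28, 55, 48, 20, 125, 127, 43, 155, 137, 11, 217, 225, 225, 224, 220, 486, 8, 489, 246, 248, 248, 248, 248, 248, -1, -1, -1, -1]
760 [18, 22, 24, 17, 67, 8, 107, 107, 9, 9, 7, 219, 227, 227, 222, 486, 486, 821, 247, 248, 250, 248, 250, 248, 249, 249, 249, 249]
720 [66, 64, 66, 64, 66, 102
[... 1672 characters left out ...]
aw 76.55 tilt [-3.0e-04 -1.1e-03 -1.0e+00] w 87.7 F [ 0.1 -0.1  1. ] q [ 1.32  0.42  1.63 -0.    1.09 -0.02]
n 16
[[-0.0287, -0.0328, -0.0017, 0.0835], [-0.0314, -0.0303, -0.0017, 0.0835], [-0.0338, -0.0276, -0.0017, 0.0835], [-0.036, -0.0247, -0.0017, 0.0835], [-0.0379, -0.0216, -0.0017, 0.0835]]
[[-0.0396, -0.0184, -0.0017, 0.0835], [-0.0409, -0.015, -0.0017, 0.0835], [-0.0421, -0.0115, -0.0017, 0.0835], [-0.0429, -0.008, -0.0017, 0.0835], [-0.0434, -0.0044, -0.0017, 0.0835]]
[[-0.0436, -0.0007, -0.0017, 0.0835], [-0.0435, 0.0029, -0.0017, 0.0835], [-0.0431, 0.0065, -0.0018, 0.0835], [-0.0424, 0.0101, -0.0018, 0.0835], [-0.0414, 0.0136, -0.0018, 0.0835]]
[[-0.0402, 0.017, -0.0018, 0.0835]]
```

Emit:
send_rows([
  [-0.029,-0.033,-0.002,0.083,0],
  [-0.031,-0.03,-0.002,0.083,0],
  [-0.034,-0.028,-0.002,0.083,0],
  [-0.036,-0.025,-0.002,0.083,0],
  [-0.038,-0.022,-0.002,0.083,0],
])

```text
t: 0.65
ee_pos: [247.2, 412.3, 312.6]
orientation: [1.007, 2.976, -0.0]
ft_force: [0.2, -0.1, -0.9]
width: 51.3
```

Emit:
send_rows([
  [-0.04,-0.018,-0.002,0.083,0],
  [-0.041,-0.015,-0.002,0.083,0],
  [-0.042,-0.012,-0.002,0.083,0],
  [-0.043,-0.008,-0.002,0.083,0],
  [-0.043,-0.004,-0.002,0.083,0],
])

```text
t: 1.15
ee_pos: [349.7, 219.7, 322.8]
orientation: [1.599, 2.704, 0.0]
ft_force: [-0.0, -0.0, 0.8]
width: 44.0
```

Emit:
send_rows([
  [-0.044,-0.001,-0.002,0.083,0],
  [-0.044,0.003,-0.002,0.083,0],
  [-0.043,0.006,-0.002,0.083,0],
  [-0.042,0.01,-0.002,0.083,0],
  [-0.041,0.014,-0.002,0.083,0],
])

```text
t: 1.65
ee_pos: [452.2, 27.1, 332.8]
orientation: [2.122, 2.316, 0.0]
ft_force: [-0.6, 1.6, -0.5]
width: 44.0
```

```bash
python3 -c "
from plan import *
plan(470,-10,330,0)
save('wrist','w1.png')"
```

```text
t 1.65 from [452.2  27.1 332.8] yaw 5.0 tilt [ 1.e-04  1.e-04 -1.e+00] w 44.0 F [-0.6  1.6 -0.5] q [ 0.03  0.13  1.97  0.    1.05 -0.05]
n 1
[[-0.0386, 0.0145, 0.0028, 0.0873]]
```

View pics/w1.png

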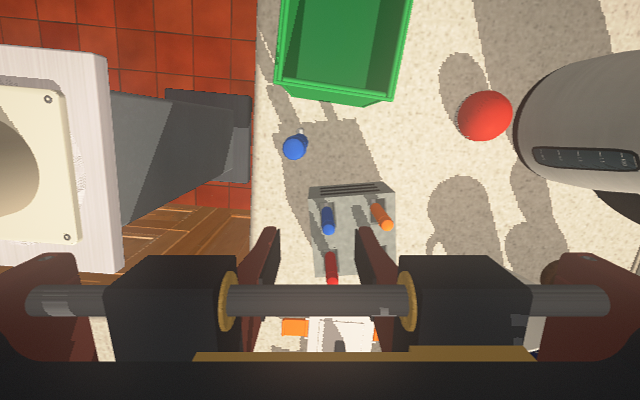

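Wrist view: blue fork at (328,220), orange at (382,217), red at (331,270), box's near rim at the top, big blue look-alike at (294,147). Measuring from this view too.

```bash
cat > meas.py <<'E'
from h import *
def cut(im,n=''):
    P=pts(im);H=cv2.cvtColor(im['color'],cv2.COLOR_BGR2HSV);X,Y,Z=np.moveaxis(P,-1,0);ok=im['z_map']>0
    w=ok&(X>430)&(X<600)&(Y>-120)&(Y<50)&(Z>76)&(Z<140)
    h,s=H[...,0],H[...,1]
    for nm,m in dict(orange=(h>4)&(h<17)&(s>170),yellow=(h>18)&(h<32)&(s>130),red=((h>174)|(h<4))&(s>150),blue=(h>100)&(h<130)&(s>100)).items():
        p=P[w&m]
        if len(p)<8: continue
        top=p[p[:,2]>np.percentile(p[:,2],97)-6]; mid=p[(p[:,2]>95)&(p[:,2]<112)]
        mm=lambda q:((q[:,:2].max(0)+q[:,:2].min(0))/2).round(1) if len(q)>3 else None
        print(n,nm,len(p),'ztop',np.percentile(p[:,2],97).round(1),'top c',mm(top),'mid c',mm(mid),'all',mm(p))
E
python3 - <<'E'
from meas import *; from fit import *
im=load('w1.png'); cut(im,'wrist'); cut(load('scene0.png'),'scene'); cut(load('top0.png'),'top')
P=pts(im);H=cv2.cvtColor(im['color'],cv2.COLOR_BGR2HSV);X,Y,Z=np.moveaxis(P,-1,0)
g=(H[...,0]>45)&(H[...,0]<80)&(H[...,1]>120)&(abs(Z-150)<6)&(im['z_map']>0)
print('rim',rect(P[g]),P[g].min(0),np.median(P[g][:,2]))
d=(abs(Z-70)<5)&(H[...,1]<60)&(X>400)&(X<600)&(Y>-130)&(Y<60)&(im['z_map']>0)
print('dr',rect(P[d]),np.median(P[d][:,2]))
E
```

```text
wrist orange 137 ztop 124.0 top c [5.283e+02 5.000e-01] mid c [526.5   2.2] all [528.    0.8]
wrist red 266 ztop 123.6 top c [477.6 -68.9] mid c [477.  -67.4] all [477.2 -68.9]
wrist blue 241 ztop 124.1 top c [467.8  -9.6] mid c [466.7  -6.4] all [467.4  -9.3]
scene orange 82 ztop 126.6 top c [527.7   1.4] mid c [526.    3.4] all [527.7   1.8]
scene yellow 83 ztop 126.6 top c [537.6 -60. ] mid c [536. -57.] all [537.4 -59.8]
scene red 77 ztop 125.7 top c [477.2 -71. ] mid c [475.4 -68.3] all [476.8 -70.4]
scene blue 77 ztop 125.8 top c [467.7 -10.3] mid c [464.2  -6.7] all [467.3 -10. ]
top orange 29 ztop 127.2 top c [525.    2.1] mid c [521.8   2.6] all [524.3   2.6]
top yellow 36 ztop 128.2 top c [536.  -57.8] mid c [533.9 -57.6] all [537.3 -58.8]
top red 34 ztop 129.2 top c [475.  -68.7] mid c [472.4 -68.2] all [474.9 -69.2]
top blue 32 ztop 125.4 top c [464.7  -8.5] mid c [461.8  -7.6] all [464.7  -8.2]
rim (array([459.9, 161.6]), array([ 76.9, 103. ]), 86.92) [406.53371677 120.59203496 144.01704478] 149.85443695919056
dr (array([503.8, -35.5]), array([106.3, 106.7]), 9.7) 70.0561915040175
```

Emit:
send_rows([
  [-0.0357,0.018,0,0.087,0],
  [0,0,0.045,0,0],
  [0,0,0.045,0,0],
  [0,0,0.03,0,0],
  [0,0,0,0,0],
])

```text
t: 2.2
ee_pos: [470.5, -5.0, 209.2]
orientation: [-2.213, -2.221, 0.009]
ft_force: [-0.6, 0.1, 0.2]
width: 44.2
```

```bash
python3 -c "
from plan import *
plan(467.5,-9.6,103,0,grasp=True)
im=save('wrist','w2.png')
from meas import *
cut(im)"
```

```text
t 2.2 from [470.5  -5.  209.2] yaw 0.22 tilt [-8.1e-03  3.0e-04 -1.0e+00] w 44.2 F [-0.6  0.1  0.2] q [-0.04  0.35  2.03 -0.    0.77 -0.04]
n 2
[[-0.0023, -0.0013, 0.0226, 0.0019], [-0.0023, -0.0013, 0.0226, 0.0019]]
 orange 724 ztop 123.8 top c [5.28e+02 3.00e-01] mid c [526.3   1.3] all [527.9   0.6]
 red 411 ztop 123.8 top c [477.5 -70.7] mid c [477.1 -69.5] all [477.4 -70.7]
 blue 740 ztop 123.6 top c [467.4  -9.7] mid c [467.5  -6.5] all [467.5  -9.6]
```

View pics/w2.png

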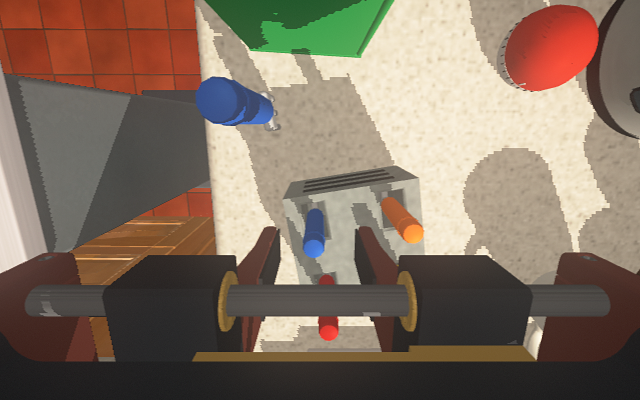

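Blue fork at (314,230) lies centred between the jaws; going down and gripping.

Emit:
send_rows([
  [-0.004,-0.003,0.023,0,0],
  [0,0,0.022,0,0],
  [0,0,0,0,0],
  [0,0,0,0,-1],
  [0,0,0,0,-1],
])

```text
t: 2.75
ee_pos: [471.2, -8.9, 169.4]
orientation: [2.215, 2.225, 0.003]
ft_force: [0.0, -0.9, 0.4]
width: 31.3
```

Emit:
send_rows([
  [0,0,0,0,-1],
  [0,0,0,0,-1],
  [0,0,0,0,-1],
  [0,0,-0.01,0,-1],
  [0,0,-0.02,0,-1],
])

```text
t: 3.25
ee_pos: [469.3, -8.9, 197.6]
orientation: [-2.216, -2.225, 0.003]
ft_force: [1.3, -0.2, -0.7]
width: 13.6
```

Emit:
send_rows([
  [0,0,-0.045,0,-1],
  [0,0,-0.045,0,-1],
  [0,0,-0.045,0,-1],
  [0.02,0,-0.01,0,-1],
  [0.04,0,0,0,-1],
])

```text
t: 3.75
ee_pos: [471.0, 50.4, 346.3]
orientation: [2.217, 2.219, 0.007]
ft_force: [0.8, -0.1, -0.6]
width: 13.3
```

Emit:
send_rows([
  [0.045,-0.001,0,0,-1],
  [0.045,-0.001,0,0,-1],
  [0.045,-0.001,0,0,-1],
  [0.04,-0.001,0,0,-1],
  [0.02,0,0,0,-1],
])

```text
t: 4.25
ee_pos: [464.5, 248.8, 343.4]
orientation: [-2.214, -2.228, -0.002]
ft_force: [0.6, -0.2, -0.6]
width: 13.8
```

```bash
python3 -c "
from plan import *
plan(463.5,245,120,0,grasp=True)
im=save('wrist','w3.png');save('scene','s3.png')
"
```

```text
t 4.25 from [464.5 248.8 343.4] yaw 0.36 tilt [ 8.e-04  9.e-04 -1.e+00] w 13.8 F [ 0.6 -0.2 -0.6] q [0.47 0.23 1.81 0.   1.1  0.46]
n 4
[[-0.001, -0.0003, 0.0406, 0.0016], [-0.001, -0.0003, 0.0406, 0.0016], [-0.001, -0.0003, 0.0406, 0.0016], [-0.001, -0.0003, 0.0406, 0.0016]]
```

View pics/w3.png

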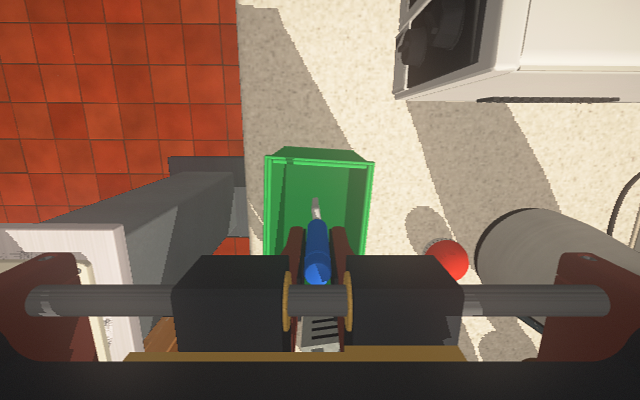

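View pics/s3.png

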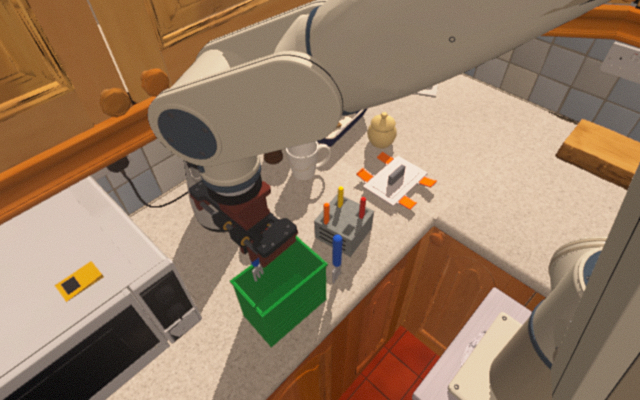

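The blue fork is held (handle at 317,255 in the wrist view) over the box. Lowering and releasing.

Emit:
send_rows([
  [0,0,0.045,0,-1],
  [0,0,0.045,0,-1],
  [0,0,0.045,0,-1],
  [0,0,0.025,0,-1],
  [0,0,0,0,-1],
])

```text
t: 4.85
ee_pos: [463.1, 244.0, 179.9]
orientation: [-2.216, -2.224, 0.011]
ft_force: [-0.9, 0.7, 0.7]
width: 13.8
```

Emit:
send_rows([
  [0,0,0,0,-0.2],
  [0,0,0,0,-0.2],
  [0,0,-0.03,0,-0.2],
  [0,0,-0.045,0,0],
  [0,0,-0.045,0,0],
])

```text
t: 5.35
ee_pos: [465.1, 245.9, 305.9]
orientation: [2.217, 2.225, 0.003]
ft_force: [1.1, 0.3, -0.8]
width: 43.4
```

Emit:
send_rows([
  [-0.045,0,-0.02,0,0],
  [-0.045,0.005,0,0,0],
  [-0.045,0.01,0,0,0],
  [-0.045,0.02,0,0,0],
  [-0.045,0.02,0.02,0,0],
])

```text
t: 5.85
ee_pos: [521.8, 21.9, 308.5]
orientation: [2.212, 2.221, 0.011]
ft_force: [1.2, 1.6, 1.0]
width: 43.9
```

```bash
python3 -c "
from plan import *
plan(528.2,0.7,103,0,grasp=True)
im=save('wrist','w4.png');save('scene','s4.png')
from meas import *
cut(im)"
```

```text
t 5.85 from [521.8  21.9 308.5] yaw 0.23 tilt [ 9.5e-03  2.0e-04 -1.0e+00] w 43.9 F [1.2 1.6 1. ] q [ 0.02  0.26  1.85 -0.    1.02  0.02]
n 4
[[-0.0053, 0.0012, 0.0361, 0.001], [-0.0053, 0.0012, 0.0361, 0.001], [-0.0053, 0.0012, 0.0361, 0.001], [-0.0053, 0.0012, 0.0361, 0.001]]
 orange 156 ztop 124.0 top c [5.287e+02 5.000e-01] mid c [528.5   5.3] all [528.8   1.1]
 yellow 345 ztop 123.5 top c [538.9 -60.1] mid c [538.9 -56.9] all [538.9 -60.1]
 red 80 ztop 120.8 top c [483.1 -67.1] mid c [483.1 -67.2] all [483.1 -67.2]
```

View pics/s4.png

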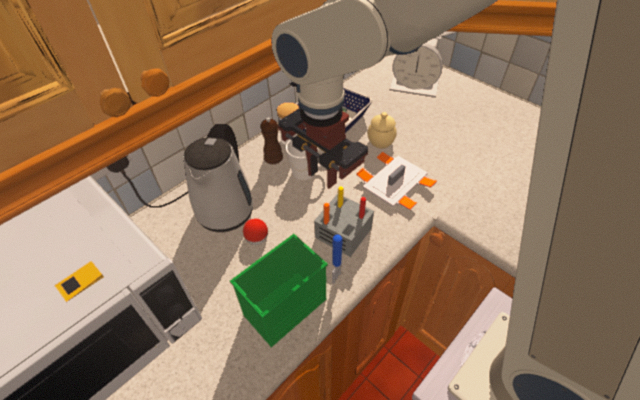

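Drainer now shows three pieces (blue gone from 349,222); continue with the orange fork.

Emit:
send_rows([
  [-0.021,0.006,0.03,0,0],
  [0,0,0.045,0,0],
  [0,0,0.045,0,0],
  [0,0,0.023,0,0],
  [0,0,0,0,0],
])

```text
t: 6.45
ee_pos: [524.5, 3.4, 159.6]
orientation: [-2.215, -2.224, 0.004]
ft_force: [0.6, 0.4, 1.0]
width: 44.0
```

Emit:
send_rows([
  [0,0,0,0,-1],
  [0,0,0,0,-1],
  [0,0,0,0,-1],
  [0,0,0,0,-1],
  [0,0,0,0,-1],
])

```text
t: 6.95
ee_pos: [526.5, 3.0, 162.0]
orientation: [2.216, 2.225, 0.002]
ft_force: [-0.7, 0.4, 7.2]
width: 13.2
```

Emit:
send_rows([
  [0,0,-0.02,0,-1],
  [0,0,-0.04,0,-1],
  [0,0,-0.045,0,-1],
  [0,0,-0.045,0,-1],
  [0.02,-0.005,-0.03,0,-1],
])

```text
t: 7.45
ee_pos: [521.6, 21.9, 344.4]
orientation: [2.217, 2.221, 0.004]
ft_force: [0.8, 0.5, -0.2]
width: 14.0
```

```bash
python3 -c "
from plan import *
plan(462.5,222,280,0,grasp=True)"
```

```text
t 7.45 from [521.6  21.9 344.4] yaw 0.11 tilt [ 4.1e-03 -4.0e-04 -1.0e+00] w 14.0 F [ 0.8  0.5 -0.2] q [ 0.02  0.22  1.82 -0.    1.1   0.02]
n 5
[[0.04, -0.0117, 0.0006, 0.0004], [0.04, -0.0118, 0.0006, 0.0004], [0.04, -0.0118, 0.0006, 0.0004], [0.04, -0.0118, 0.0006, 0.0004], [0.04, -0.0118, 0.0006, 0.0004]]
```

Emit:
send_rows([
  [0.04,-0.012,0,0,-1],
  [0.04,-0.012,0,0,-1],
  [0.04,-0.012,0,0,-1],
  [0.04,-0.012,0,0,-1],
  [0.037,-0.012,0,0,-1],
])

```text
t: 7.95
ee_pos: [459.0, 221.2, 341.2]
orientation: [2.217, 2.226, 0.001]
ft_force: [-0.2, -0.2, -0.4]
width: 13.4
```

```bash
python3 -c "
from plan import *
plan(462.5,219,128,0,grasp=True)
im=save('wrist','w5.png');save('scene','s5.png')
"
```

```text
t 7.95 from [459.  221.2 341.2] yaw 0.23 tilt [ 3.e-04  2.e-04 -1.e+00] w 13.4 F [-0.2 -0.2 -0.4] q [0.43 0.21 1.85 0.   1.09 0.42]
n 4
[[-0.0006, 0.0009, 0.038, 0.001], [-0.0006, 0.0009, 0.038, 0.001], [-0.0006, 0.0009, 0.038, 0.001], [-0.0006, 0.0009, 0.038, 0.001]]
```

View pics/w5.png

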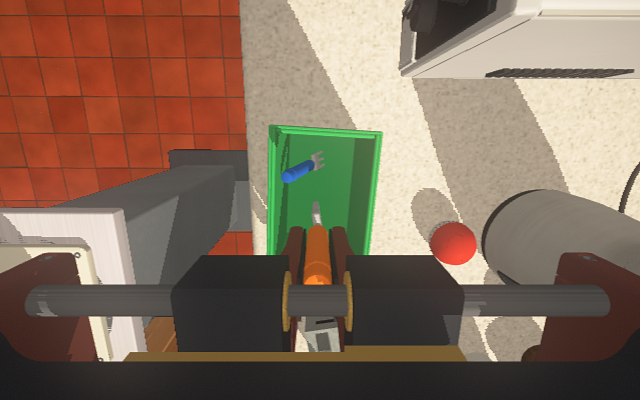

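The blue fork lies in the box at (303,168); the orange one is held at (316,255). Lower and release.

Emit:
send_rows([
  [0,0.001,0.045,0,-1],
  [0,0.001,0.045,0,-1],
  [0,0.001,0.042,0,-1],
  [0,0,0.02,0,-1],
  [0,0,0,0,-1],
])

```text
t: 8.55
ee_pos: [461.4, 218.4, 186.1]
orientation: [-2.216, -2.224, 0.009]
ft_force: [0.9, -0.4, 1.1]
width: 13.8
```

Emit:
send_rows([
  [0,0,0,0,-0.2],
  [0,0,0,0,-0.2],
  [0,0,-0.03,0,-0.2],
  [0,0,-0.045,0,0],
  [0,0,-0.045,0,0],
])

```text
t: 9.05
ee_pos: [462.9, 219.6, 311.7]
orientation: [2.217, 2.225, 0.002]
ft_force: [-0.1, 0.1, 0.3]
width: 43.3
```

Emit:
send_rows([
  [-0.045,0.01,-0.02,0,0],
  [-0.047,0.015,0,0,0],
  [-0.047,0.015,0,0,0],
  [-0.047,0.015,0,0,0],
  [-0.047,0.015,0,0,0],
])

```text
t: 9.55
ee_pos: [534.4, -14.8, 331.2]
orientation: [2.215, 2.224, 0.004]
ft_force: [1.3, 0.6, -0.5]
width: 43.9
```

```bash
python3 -c "
from plan import *
plan(538.8,-60.2,103,0,grasp=True)
im=save('wrist','w6.png')
from meas import *
cut(im)"
```

```text
t 9.55 from [534.4 -14.8 331.2] yaw 0.24 tilt [ 4.1e-03 -2.0e-04 -1.0e+00] w 43.9 F [ 1.3  0.6 -0.5] q [-0.05  0.26  1.81  0.    1.08 -0.05]
n 4
[[-0.0113, 0.0009, 0.0418, 0.0011], [-0.0113, 0.0009, 0.0418, 0.0011], [-0.0113, 0.0009, 0.0418, 0.0011], [-0.0113, 0.0009, 0.0418, 0.0011]]
 yellow 262 ztop 123.7 top c [539.4 -60.6] mid c [539.1 -57.5] all [539.1 -60.4]
```

Emit:
send_rows([
  [-0.044,0.004,0.01,0,0],
  [0,0,0.045,0,0],
  [0,0,0.045,0,0],
  [0,0,0.045,0,0],
  [0,0,0.02,0,0],
])

```text
t: 10.1
ee_pos: [536.9, -57.0, 162.0]
orientation: [-2.216, -2.224, 0.002]
ft_force: [-0.4, -0.3, 0.3]
width: 44.0
```

Emit:
send_rows([
  [0,0,0,0,0],
  [0,0,0,0,-1],
  [0,0,0,0,-1],
  [0,0,0,0,-1],
  [0,0,0,0,-1],
])

```text
t: 10.6
ee_pos: [538.7, -56.8, 165.1]
orientation: [2.215, 2.225, 0.002]
ft_force: [0.9, 0.1, 0.3]
width: 15.4
```

Emit:
send_rows([
  [0,0,-0.02,0,-1],
  [0,0,-0.04,0,-1],
  [0,0,-0.045,0,-1],
  [0,0,-0.045,0,-1],
  [0.03,-0.008,-0.03,0,-1],
])

```text
t: 11.1
ee_pos: [531.2, -28.4, 347.8]
orientation: [2.217, 2.219, 0.005]
ft_force: [0.6, 0.4, -0.0]
width: 13.4
```

```bash
python3 -c "
from plan import *
plan(460.5,190,280,0,grasp=True)"
```

```text
t 11.1 from [531.2 -28.4 347.8] yaw 0.07 tilt [ 0.0056 -0.0011 -1.    ] w 13.4 F [ 0.6  0.4 -0. ] q [-0.08  0.23  1.79 -0.    1.11 -0.08]
n 6
[[0.0364, -0.0117, 0.001, 0.0002], [0.0364, -0.0118, 0.001, 0.0002], [0.0364, -0.0118, 0.001, 0.0002], [0.0364, -0.0118, 0.001, 0.0002], [0.0364, -0.0118, 0.001, 0.0002]]
[[0.0364, -0.0118, 0.001, 0.0002]]
```

Emit:
send_rows([
  [0.044,-0.014,0,0,-1],
  [0.044,-0.014,0,0,-1],
  [0.044,-0.014,0,0,-1],
  [0.044,-0.014,0,0,-1],
  [0.04,-0.013,0,0,-1],
])

```text
t: 11.6
ee_pos: [459.0, 190.6, 344.5]
orientation: [2.217, 2.226, 0.002]
ft_force: [0.4, -0.0, -1.4]
width: 13.6
```

```bash
python3 -c "
from plan import *
plan(460.5,190,128,0,grasp=True)
im=save('wrist','w7.png');save('scene','s7.png')
"
```

```text
t 11.6 from [459.  190.6 344.5] yaw 0.24 tilt [ 1.2e-03  6.0e-04 -1.0e+00] w 13.6 F [ 0.4 -0.  -1.4] q [0.37 0.18 1.87 0.   1.09 0.37]
n 4
[[-0.0002, 0.0003, 0.0389, 0.001], [-0.0002, 0.0003, 0.0389, 0.001], [-0.0002, 0.0003, 0.0389, 0.001], [-0.0002, 0.0003, 0.0389, 0.001]]
```

View pics/w7.png

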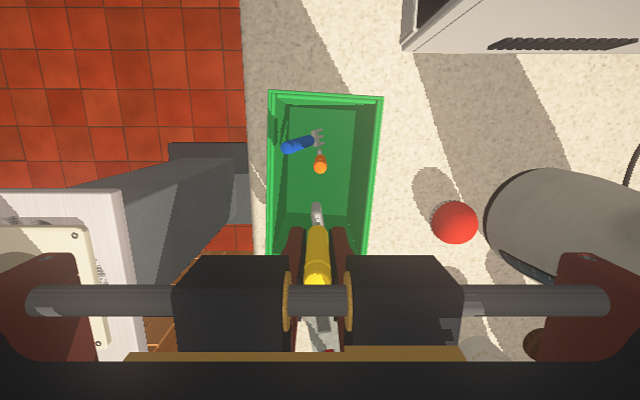

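Blue at (300,143), orange standing at (320,163), yellow held. Lowering at y≈190.

Emit:
send_rows([
  [-0.001,0,0.045,0,-1],
  [-0.001,0,0.045,0,-1],
  [-0.001,0,0.045,0,-1],
  [0,0,0.02,0,-1],
  [0,0,0,0,-1],
])

```text
t: 12.2
ee_pos: [458.6, 184.7, 186.4]
orientation: [-2.216, -2.224, 0.008]
ft_force: [-0.6, -0.6, 0.2]
width: 13.7
```

Emit:
send_rows([
  [0,0,0,0,-0.2],
  [0,0,0,0,-0.2],
  [0,0,-0.03,0,-0.2],
  [0,0,-0.045,0,0],
  [0,0,-0.045,0,0],
])

```text
t: 12.7
ee_pos: [460.0, 185.8, 311.7]
orientation: [2.216, 2.225, 0.002]
ft_force: [0.4, 0.1, 0.1]
width: 43.4
```

Emit:
send_rows([
  [-0.045,0.003,-0.02,0,0],
  [-0.047,0.003,0,0,0],
  [-0.047,0.003,0,0,0],
  [-0.047,0.003,0,0,0],
  [-0.047,0.003,0,0,0],
])

```text
t: 13.2
ee_pos: [476.1, -48.9, 331.1]
orientation: [2.214, 2.224, 0.004]
ft_force: [0.6, -0.5, 0.1]
width: 43.8
```

```bash
python3 -c "
from plan import *
plan(477.5,-70.7,103,0,grasp=True)
im=save('wrist','w8.png')
from meas import *
cut(im)"
```

```text
t 13.2 from [476.1 -48.9 331.1] yaw 0.25 tilt [ 4.4e-03 -5.0e-04 -1.0e+00] w 43.8 F [ 0.6 -0.5  0.1] q [-0.13  0.17  1.92  0.    1.05 -0.13]
n 4
[[-0.0054, 0.0001, 0.0418, 0.0011], [-0.0054, 0.0001, 0.0418, 0.0011], [-0.0054, 0.0002, 0.0418, 0.0011], [-0.0054, 0.0002, 0.0418, 0.0011]]
 red 125 ztop 124.2 top c [477.9 -71.2] mid c [477.9 -65.6] all [478.5 -70.8]
```

Emit:
send_rows([
  [-0.022,0.001,0.03,0,0],
  [0,0,0.045,0,0],
  [0,0,0.045,0,0],
  [0,0,0.045,0,0],
  [0,0,0,0,0],
])

```text
t: 13.75
ee_pos: [474.5, -68.8, 160.5]
orientation: [-2.213, -2.221, 0.007]
ft_force: [-0.4, -0.3, 0.3]
width: 44.0
```

Emit:
send_rows([
  [0,0,0,0,-1],
  [0,0,0,0,-1],
  [0,0,0,0,-1],
  [0,0,0,0,-1],
  [0,0,0,0,-1],
])

```text
t: 14.25
ee_pos: [477.9, -69.2, 165.6]
orientation: [2.215, 2.224, 0.003]
ft_force: [-1.6, 0.6, 11.6]
width: 13.6
```

Emit:
send_rows([
  [0,0,-0.02,0,-1],
  [0,0,-0.04,0,-1],
  [0,0,-0.045,0,-1],
  [0,0,-0.045,0,-1],
  [0.03,-0.001,-0.03,0,-1],
])

```text
t: 14.75
ee_pos: [476.7, -40.4, 347.8]
orientation: [2.217, 2.22, 0.004]
ft_force: [-0.3, 0.5, -0.1]
width: 13.7
```

```bash
python3 -c "
from plan import *
plan(459,160,280,0,grasp=True)"
```

```text
t 14.75 from [476.7 -40.4 347.8] yaw 0.07 tilt [ 0.0052 -0.0013 -1.    ] w 13.7 F [-0.3  0.5 -0.1] q [-0.11  0.15  1.9  -0.    1.09 -0.11]
n 5
[[0.0401, -0.0035, 0.0013, 0.0002], [0.0401, -0.0035, 0.0013, 0.0002], [0.0401, -0.0035, 0.0013, 0.0002], [0.0401, -0.0035, 0.0013, 0.0002], [0.0401, -0.0035, 0.0013, 0.0002]]
```

Emit:
send_rows([
  [0.04,-0.003,0,0,-1],
  [0.04,-0.004,0,0,-1],
  [0.04,-0.003,0,0,-1],
  [0.04,-0.003,0,0,-1],
  [0.036,-0.003,0,0,-1],
])

```text
t: 15.25
ee_pos: [458.6, 158.6, 344.7]
orientation: [2.216, 2.226, 0.002]
ft_force: [1.6, -0.2, -0.2]
width: 13.7
```

```bash
python3 -c "
from plan import *
plan(459,157,128,0,grasp=True)
im=save('wrist','w9.png')
"
```

```text
t 15.25 from [458.6 158.6 344.7] yaw 0.25 tilt [ 1.4e-03  5.0e-04 -1.0e+00] w 13.7 F [ 1.6 -0.2 -0.2] q [0.31 0.16 1.89 0.   1.09 0.3 ]
n 4
[[-0.0004, 0.0001, 0.0389, 0.0011], [-0.0004, 0.0001, 0.0389, 0.0011], [-0.0004, 0.0001, 0.0389, 0.0011], [-0.0004, 0.0001, 0.0389, 0.0011]]
```

View pics/w9.png

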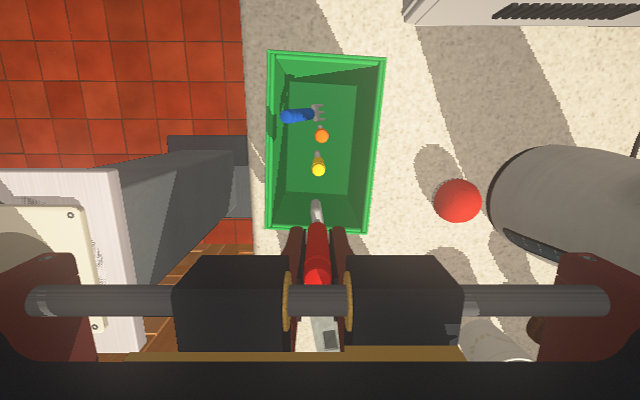

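Orange (321,135) and yellow (318,165) both inside and standing; red is held. Lower and release.

Emit:
send_rows([
  [-0.001,0,0.045,0,-1],
  [0,0,0.045,0,-1],
  [0,0,0.045,0,-1],
  [0,0,0.02,0,-1],
  [0,0,0,0,-1],
])

```text
t: 15.8
ee_pos: [457.5, 155.4, 186.7]
orientation: [-2.215, -2.224, 0.007]
ft_force: [-0.2, -0.5, -0.2]
width: 13.4
```

Emit:
send_rows([
  [0,0,0,0,-0.2],
  [0,0,0,0,-0.2],
  [0,0,-0.03,0,-0.2],
  [0,0,-0.045,0,0],
  [0,0,-0.045,0,0],
])

```text
t: 16.3
ee_pos: [459.1, 155.8, 311.7]
orientation: [2.217, 2.225, 0.002]
ft_force: [0.6, -0.2, 0.2]
width: 43.4
```

Emit:
send_rows([
  [-0.045,0.003,-0.03,0,0],
  [-0.047,0.003,0,0,0],
  [-0.047,0.003,0,0,0],
  [-0.047,0.003,0,0,0],
  [0,0,0,0,0],
])

```text
t: 16.8
ee_pos: [472.1, -30.9, 338.8]
orientation: [2.22, 2.217, 0.003]
ft_force: [0.4, 0.2, 0.9]
width: 43.9
```

```bash
python3 -c "
from plan import *
im=save('wrist','w10.png'); im2=save('scene','s10.png'); im3=save('top','t10.png')
plan(510.8,-260.5,330,0)
"
```

```text
t 16.95 from [471.7 -26.6 337.7] yaw 0.17 tilt [ 2.2e-03  2.0e-04 -1.0e+00] w 44.1 F [-0.   0.2  0.1] q [-0.08  0.15  1.92  0.    1.07 -0.08]
n 6
[[-0.039, 0.0064, 0.0013, 0.0005], [-0.039, 0.0064, 0.0013, 0.0005], [-0.039, 0.0064, 0.0013, 0.0005], [-0.039, 0.0065, 0.0013, 0.0005], [-0.039, 0.0065, 0.0013, 0.0005]]
[[-0.039, 0.0065, 0.0013, 0.0005]]
```

View pics/w10.png

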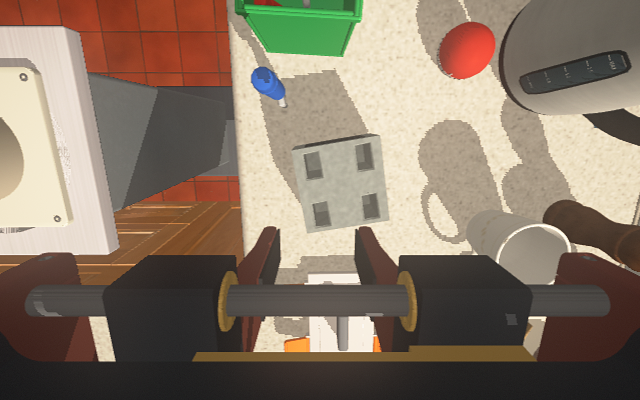

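View pics/t10.png

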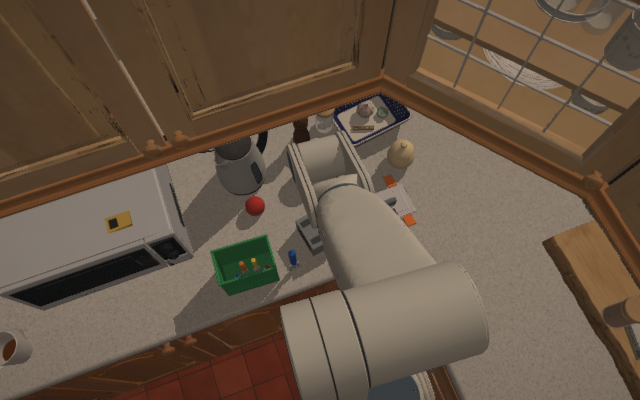

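The drainer wells are empty (wrist 313,165 / 365,155 / 321,212 / 369,205), and four coloured pieces are in the box (top view ~245,267). Next check heights in the box, and the lid's pose.

```bash
cat > lid.py <<'E'
from h import *; from fit import rect
def lid(im,n,z0=18,zh=50,xr=(380,640),yr=(-440,-150)):
    P=pts(im);H=cv2.cvtColor(im['color'],cv2.COLOR_BGR2HSV);X,Y,Z=np.moveaxis(P,-1,0);ok=(im['z_map']>0)&(X>xr[0])&(X<xr[1])&(Y>yr[0])&(Y<yr[1])
    o=ok&(H[...,0]>4)&(H[...,0]<17)&(H[...,1]>170)&(abs(Z-z0)<25)
    k,l,st,_=cv2.connectedComponentsWithStats(o.astype(np.uint8))
    for i in range(1,k):
        if st[i,4]>25: p=P[l==i]; print(n,'clip',st[i,4],rect(p),'z',np.percentile(p[:,2],[3,50,97]).round(1))
    m=ok&(abs(Z-zh)<5)&(H[...,1]<80); print(n,'handle',m.sum(),rect(P[m]) if m.sum()>5 else '', np.median(P[m][:,2]) if m.sum() else '')
    m=ok&(abs(Z-z0)<5)&(H[...,1]<60); print(n,'plate',m.sum(),rect(P[m]) if m.sum()>5 else '',np.median(P[m][:,2]) if m.sum() else '')
E
python3 - <<'E'
from fit import *; from lid import lid
for n in ['s10','t10']:
    im=load(n+'.png');P=pts(im);H=cv2.cvtColor(im['color'],cv2.COLOR_BGR2HSV);X,Y,Z=np.moveaxis(P,-1,0)
    inb=(X>415)&(X<508)&(Y>130)&(Y<282)&(Z>20)&(im['z_map']>0)&~((H[...,0]>40)&(H[...,0]<85))
    if inb.sum(): print(n,'in box',inb.sum(),np.percentile(Z[inb],[50,90,99]).round(1))
    g=(H[...,0]>45)&(H[...,0]<80)&(H[...,1]>120)&(abs(Z-150)<6)&(im['z_map']>0)
    print(n,'rim',rect(P[g]))
for n in ['w10','s10','t10']: lid(load(n+'.png'),n)
im=load('s10.png');cv2.imwrite('pics/s10z.png',cv2.resize(im['color'][110:350,220:450],None,fx=2.5,fy=2.5,interpolation=cv2.INTER_CUBIC))
E
```

```text
s10 in box 275 [ 98.4 122.3 150.7]
s10 rim (array([461.9, 205.3]), array([164.4, 104.2]), 86.64)
t10 in box 172 [ 86.9 120.8 124.6]
t10 rim (array([459.6, 207.2]), array([161.9, 101.9]), 87.03)
w10 clip 278 (array([ 440.4, -308.9]), array([26.5, 36.5]), 89.45) z [17.2 21.2 27.9]
w10 clip 92 (array([ 569.8, -310.3]), array([12.9, 30.5]), 8.65) z [16.1 17.8 19.2]
w10 handle 369 (array([ 511.8, -262.8]), array([15.1, 60.1]), 1.26) 50.67735251332458
w10 plate 2533 (array([ 511.2, -252. ]), array([113.2, 145.2]), 1.29) 18.69235141575949
s10 clip 63 (array([ 582.4, -212.2]), array([37.9, 29. ]), 8.35) z [18.4 21.8 29.7]
s10 clip 99 (array([ 438.7, -311.4]), array([37. , 29.5]), 7.25) z [19.5 24.3 32.2]
s10 clip 126 (array([ 437.8, -222.1]), array([44.8, 38.7]), 89.09) z [18.1 20.8 24.2]
s10 handle 108 (array([ 510. , -260.8]), array([16.8, 64.8]), 0.45) 52.15346743250622
s10 plate 1212 (array([ 512.6, -262.5]), array([111.9, 169.4]), 1.5) 20.725800862194554
t10 clip 97 (array([ 582.8, -308.5]), array([38.2, 28.6]), 1.91) z [11.6 18.9 24.7]
t10 clip 95 (array([ 438.3, -309.1]), array([27. , 38.6]), 89.13) z [14.9 22.  31.3]
t10 handle 51 (array([ 511.2, -272.9]), array([38.4, 17.5]), 87.47) 49.93445019096422
t10 plate 519 (array([ 512.1, -299.4]), array([113.2,  95. ]), 7.34) 18.990315159055832
```

View pics/s10z.png

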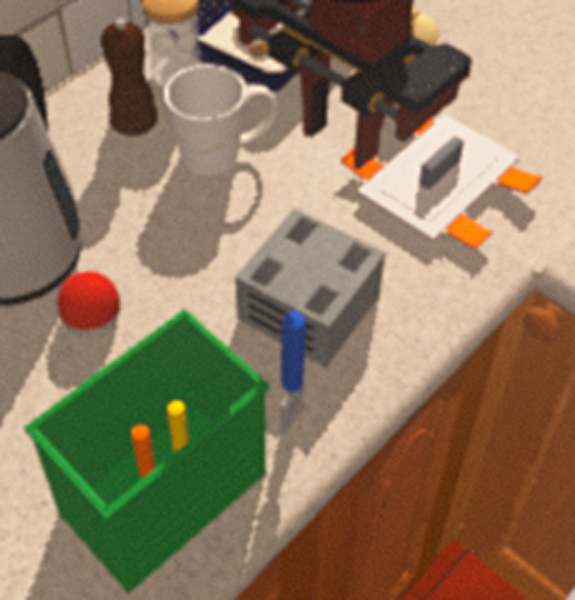

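Lid has not moved (handle ~ (511,-261), top z≈50). Moving above it and looking again closer.

Emit:
send_rows([
  [-0.04,0.007,0,0,0],
  [-0.04,0.007,0,0,0],
  [-0.04,0.007,0.02,0,0],
  [-0.03,0.007,0.03,0,0],
  [-0.02,0.007,0.03,0,0],
])

```text
t: 17.45
ee_pos: [508.5, -196.8, 256.6]
orientation: [2.214, 2.226, 0.002]
ft_force: [-0.5, -0.6, -0.5]
width: 44.1
```

Emit:
send_rows([
  [-0.02,0.003,0.03,0,0],
  [0,0,0.01,0,0],
  [0,0,0,0,0],
])

```text
t: 17.75
ee_pos: [510.0, -214.8, 215.3]
orientation: [-2.214, -2.225, 0.001]
ft_force: [-1.0, -0.0, 0.5]
width: 44.0
```

```bash
python3 -c "
from plan import *
im=save('wrist','w11.png')
plan(511,-261.5,41,0,grasp=True)
from lid import lid
lid(im,'w')
"
```

```text
t 17.8 from [ 510.6 -214.8  216.6] yaw 0.32 tilt [-9.e-04  7.e-04 -1.e+00] w 43.9 F [ 0.2 -0.5  0.2] q [-0.42  0.44  1.85  0.    0.86 -0.43]
n 3
[[-0.0156, 0.0001, 0.0382, 0.0018], [-0.0156, 0.0001, 0.0382, 0.0018], [-0.0156, 0.0001, 0.0382, 0.0018]]
w clip 1226 (array([ 435.1, -215.7]), array([46.8, 29.8]), 0.58) z [16.7 18.1 21.2]
w clip 1213 (array([ 582.8, -213.7]), array([38.5, 29.7]), 1.53) z [17.  20.8 27. ]
w handle 1054 (array([ 511.5, -261.5]), array([15.3, 62. ]), 0.75) 50.631105424129814
w plate 10132 (array([ 511.7, -245.2]), array([114.8, 129.2]), 0.82) 19.019586953994573
```

View pics/w11.png

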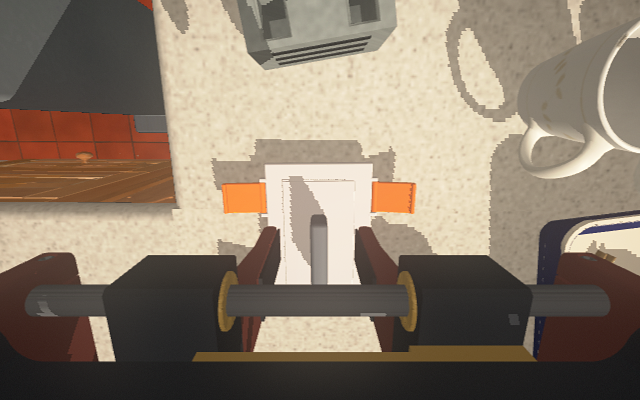

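The handle bar at (319,245) runs straight between the jaws, lid yaw ≈0.8°. Descend and grip.

Emit:
send_rows([
  [-0.03,0.001,0,-0.008,0],
  [-0.0165,0,0.04,0,0],
  [0,0,0.04,0,0],
  [0,0,0.02,0,0],
  [0,0,0,0,0],
])

```text
t: 18.3
ee_pos: [511.3, -261.3, 115.6]
orientation: [-2.205, -2.234, 0.001]
ft_force: [0.6, 1.3, -0.5]
width: 43.8
```

```bash
python3 -c "
from plan import *
plan(511.4,-261.3,41,0.8,grasp=True)
"
```

```text
t 18.3 from [ 511.3 -261.3  115.6] yaw 0.76 tilt [-0.0025  0.0015 -1.    ] w 43.8 F [ 0.6  1.3 -0.5] q [-0.49  0.62  1.83  0.    0.69 -0.51]
n 1
[[-0.0, 0.0002, 0.0136, -0.0006]]
```

Emit:
send_rows([
  [0,0,0.013,0,0],
  [0,0,0,0,-1],
  [0,0,0,0,-1],
  [0,0,0,0,-1],
  [0,0,0,0,-1],
])

```text
t: 18.8
ee_pos: [511.9, -263.1, 104.3]
orientation: [2.207, 2.234, 0.0]
ft_force: [3.3, 0.5, 8.3]
width: 16.2
```

Emit:
send_rows([
  [0,0,0,0,-1],
  [0,0,-0.01,0,-1],
  [0,0,-0.02,0,-1],
  [0,0,-0.03,0,-1],
  [0,0,0,0,-1],
])

```text
t: 19.3
ee_pos: [513.4, -263.9, 166.8]
orientation: [2.204, 2.23, 0.003]
ft_force: [0.7, -0.8, -2.4]
width: 15.9
```

```bash
python3 -c "
from plan import *
im=save('wrist','w12.png');save('scene','s12.png')
plan(511.4,-261.3,41,0.8,grasp=True)
"
```

```text
t 19.4 from [ 511.7 -263.   163.7] yaw 0.68 tilt [ 1.e-03 -6.e-04 -1.e+00] w 15.0 F [ 0.1 -0.8 -2.8] q [-0.5   0.54  1.82  0.    0.77 -0.51]
n 2
[[0.0009, -0.0002, 0.0309, -0.001], [0.0009, -0.0002, 0.0309, -0.001]]
```

View pics/w12.png

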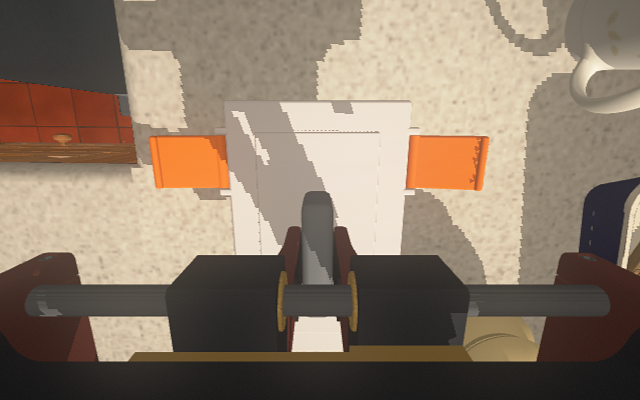

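View pics/s12.png

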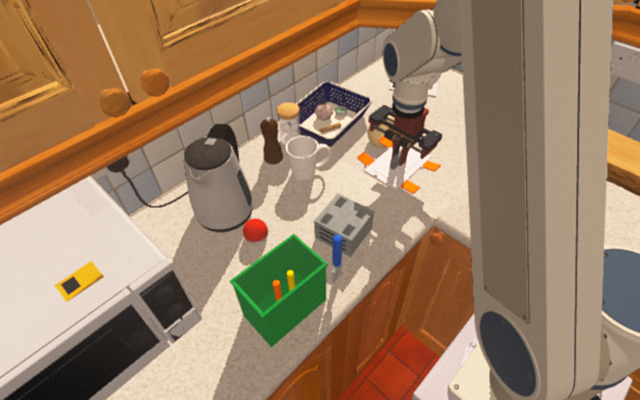

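Lid is held by the bar (width 15–16 mm), clips still open. Raise and carry to the box.

Emit:
send_rows([
  [0,0,-0.02,0,-1],
  [0,0,-0.04,0,-1],
  [0,0,-0.04,0,-1],
  [0,0,-0.035,0,-1],
  [0.015,-0.002,-0.01,0,-1],
])

```text
t: 19.9
ee_pos: [510.7, -249.1, 310.7]
orientation: [2.206, 2.23, 0.002]
ft_force: [0.2, -0.0, -3.6]
width: 15.9
```

Emit:
send_rows([
  [0.03,-0.003,0,0,-1],
  [0.04,-0.004,0,0,-1],
  [0.04,-0.004,0,0,-1],
  [0.04,-0.004,0,0,-1],
  [0.04,-0.004,0,0,-1],
])

```text
t: 20.4
ee_pos: [486.2, -55.9, 305.9]
orientation: [-2.206, -2.232, 0.004]
ft_force: [-0.1, 0.8, -2.6]
width: 15.7
```

Emit:
send_rows([
  [0.04,-0.004,0,0,-1],
  [0.04,-0.004,0,0,-1],
  [0.04,-0.004,0,0.02,-1],
  [0.04,-0.004,0,0.02,-1],
  [0.04,-0.004,0,0.02,-1],
])

```text
t: 20.9
ee_pos: [465.9, 143.6, 306.0]
orientation: [-2.273, -2.165, 0.006]
ft_force: [1.0, -0.1, -3.2]
width: 16.1
```

```bash
python3 -c "
from plan import *
plan(461.3,205.5,300,-3)
"
```

```text
t 20.9 from [465.9 143.6 306. ] yaw -2.79 tilt [-4.e-03 -9.e-04 -1.e+00] w 16.1 F [ 1.  -0.1 -3.2] q [0.27 0.22 1.92 0.   1.01 0.32]
n 2
[[0.0308, -0.0038, 0.003, 0.0019], [0.0308, -0.0039, 0.003, 0.0019]]
```

Emit:
send_rows([
  [0.035,-0.004,0,0.004,-1],
  [0.023,-0.003,0,0,-1],
  [0,0,0,0,-1],
  [0,0,0,0,-1],
])

```text
t: 21.3
ee_pos: [462.5, 200.2, 306.4]
orientation: [-2.276, -2.164, 0.006]
ft_force: [0.1, 0.3, -3.1]
width: 15.7
```

```bash
python3 -c "
from plan import *
im=save('wrist','w13.png');s=save('scene','s13.png');t=save('top','t13.png')
plan(461.3,205.5,300,-3)
from fit import rect
for n,im in [('w',im),('s',s),('t',t)]:
    P=pts(im);H=cv2.cvtColor(im['color'],cv2.COLOR_BGR2HSV);X,Y,Z=np.moveaxis(P,-1,0)
    ok=(im['z_map']>0)&(X>330)&(X<600)&(Y>80)&(Y<330)
    g=ok&(H[...,0]>45)&(H[...,0]<80)&(H[...,1]>120)&(abs(Z-150)<6)
    if g.sum()>9: print(n,'rim',rect(P[g]))
    o=ok&(H[...,0]>4)&(H[...,0]<17)&(H[...,1]>170)&(Z>180)&(Z<260)
    k,l,st,_=cv2.connectedComponentsWithStats(o.astype(np.uint8))
    for i in range(1,k):
        if st[i,4]>25: p=P[l==i]; print(n,'clip',st[i,4],rect(p),np.percentile(p[:,2],[3,50,97]).round(1))
    m=ok&(H[...,1]<60)&(Z>200)&(Z<245); m=m&(abs(Z-np.median(Z[m]))<5);print(n,'plate',m.sum(),rect(P[m]),np.median(P[m][:,2]))
"
```

```text
t 21.45 from [463.6 199.2 307.5] yaw -3.03 tilt [-1.7e-03 -8.0e-04 -1.0e+00] w 16.0 F [ 0.7  0.  -3.2] q [ 0.38  0.24  1.89 -0.    1.02  0.44]
n 1
[[0.0062, -0.0026, 0.0075, -0.0005]]
w clip 3856 (array([392.4, 251.9]), array([29.9, 41.3]), 87.55) [218.9 220.5 223.8]
w clip 4084 (array([536.6, 244.5]), array([29.9, 39.8]), 87.3) [219.  223.  228.9]
w plate 26289 (array([462.2, 200.8]), array([163.8, 114.7]), 86.61) 220.82326113125723
s rim (array([462.1, 212.3]), array([150.4, 103.6]), 86.74)
s clip 314 (array([537.7, 243.7]), array([29.8, 38.8]), 85.98) [221.5 225.6 231.4]
s clip 286 (array([387.8, 154.8]), array([32.1, 40.4]), 86.58) [221.8 226.5 233.4]
s clip 383 (array([392.4, 251.5]), array([29.8, 41.9]), 87.4) [220.6 223.  226.4]
s plate 2459 (array([462.6, 200. ]), array([164.1, 114.9]), 87.14) 223.20933646588216
t rim (array([415.4, 252.2]), array([77.2, 18.4]), 77.13)
t clip 169 (array([390.9, 252.6]), array([28.9, 38.1]), 87.75) [218.2 222.2 227.3]
t plate 387 (array([458.6, 271. ]), array([113.7,  47.7]), 14.67) 222.60613917724828
```

View pics/w13.png

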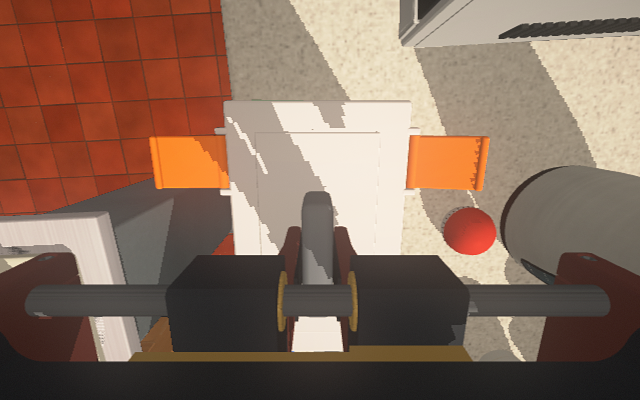

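View pics/s13.png

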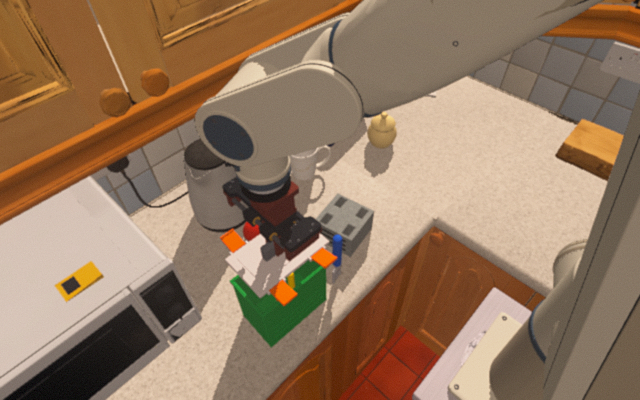

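```bash
python3 - <<'E'
from fit import *
for n in ['w3','w5','w7','w9','s0','s10','t10']:
    im=load(n+'.png' if n!='s0' else 'scene0.png');P=pts(im);H=cv2.cvtColor(im['color'],cv2.COLOR_BGR2HSV);X,Y,Z=np.moveaxis(P,-1,0)
    g=(im['z_map']>0)&(H[...,0]>45)&(H[...,0]<80)&(H[...,1]>120)&(abs(Z-150)<4)&(X<560)
    print(n,rect(P[g]),P[g][:,:2].min(0).round(1),P[g][:,:2].max(0).round(1),np.median(Z[g]).round(1))
E
```

```text
w3 (array([464. , 236.9]), array([100.3, 102.7]), 86.82) [410.3 189.3] [517.5 289.2] 149.8
w5 (array([463.3, 223.5]), array([126.6, 103. ]), 86.77) [409.  162.9] [517.8 289.3] 149.9
w7 (array([462.5, 207.4]), array([159., 103.]), 86.82) [407.4 130.5] [518.2 288.9] 149.8
w9 (array([462.3, 205.3]), array([163.5, 103. ]), 86.78) [407.3 122. ] [517.8 289.3] 149.8
s0 (array([461.5, 205.2]), array([164.8, 105.1]), 87.25) [405.8 122.3] [516.9 289.4] 151.4
s10 (array([461.9, 205.3]), array([164.4, 104.2]), 86.64) [405.9 121.7] [517.6 290.2] 151.4
t10 (array([459.6, 206.8]), array([161.2, 101.9]), 87.09) [405.9 124.6] [514.2 289.3] 149.7
```

Aligned to within ~1 mm after a 5 mm shift. Descend in stages.

Emit:
send_rows([
  [0.005,-0.0006,0.01,0.002,-1],
  [0,0,0.02,0,-1],
  [0,0,0.01,0,-1],
  [0,0,0,0,-1],
  [0,0,0,0,-1],
])

```text
t: 21.95
ee_pos: [463.9, 204.9, 268.3]
orientation: [-2.281, -2.16, 0.001]
ft_force: [0.6, -0.5, -2.4]
width: 15.9
```

```bash
cat > lb.py <<'E'
from h import *; from fit import rect
def lb(im,n,zp=None):
    P=pts(im);H=cv2.cvtColor(im['color'],cv2.COLOR_BGR2HSV);X,Y,Z=np.moveaxis(P,-1,0)
    ok=(im['z_map']>0)&(X>330)&(X<600)&(Y>80)&(Y<330)
    o=ok&(H[...,0]>4)&(H[...,0]<17)&(H[...,1]>150)&(Z>90)&(Z<260)
    k,l,st,_=cv2.connectedComponentsWithStats(o.astype(np.uint8))
    for i in range(1,k):
        if st[i,4]>20: p=P[l==i]; print(n,'clip',st[i,4],np.median(p,0).round(1),rect(p),np.percentile(p[:,2],[3,50,97]).round(1))
    m=ok&(H[...,1]<60)&(Z>150)&(Z<245)
    if m.sum()>20:
        m=m&(abs(Z-np.median(Z[m]))<5);print(n,'plate',m.sum(),rect(P[m]),np.median(P[m][:,2]))
        A=np.c_[P[m][:,:2]-P[m][:,:2].mean(0),np.ones(m.sum())]; print('  slope',np.linalg.lstsq(A,P[m][:,2],rcond=None)[0].round(4))
E
python3 -c "
from plan import *
from lb import lb
plan(462,205.3,240,-3.2)
lb(save('wrist','w14.png'),'w');lb(save('scene','s14.png'),'s')"
```

```text
t 21.95 from [463.9 204.9 268.3] yaw -3.13 tilt [-5.e-04 -2.e-04 -1.e+00] w 15.9 F [ 0.6 -0.5 -2.4] q [0.39 0.3  1.92 0.   0.93 0.45]
n 1
[[0.0003, -0.0019, 0.0283, 0.0013]]
w clip 3872 [394.1 257.8 182.3] (array([394.1, 257.1]), array([29.9, 41.6]), 86.95) [180.8 182.3 185.4]
w clip 4114 [539.5 249.7 185.3] (array([538.5, 249. ]), array([29.9, 39.9]), 87.23) [181.1 185.3 191.1]
w plate 26282 (array([464.1, 205.4]), array([163.4, 114.9]), 86.75) 182.8354305369342
  slope [ 1.000000e-04 -3.200000e-03  1.828569e+02]
s clip 304 [539.2 249.3 187.9] (array([538.8, 249.1]), array([30.6, 39.4]), 86.82) [183.5 187.9 193.6]
s clip 287 [389.6 162.2 187.9] (array([389.7, 152. ]), array([48.6, 40.2]), 87.98) [182.7 187.9 195.2]
s clip 375 [394.6 256.9 184.8] (array([394.9, 243. ]), array([42.3, 59.1]), 0.43) [133.6 184.8 188.3]
s plate 2254 (array([464.5, 205.6]), array([163.4, 114.8]), 87.31) 185.23160293578633
  slope [5.500000e-03 4.000000e-04 1.852594e+02]
```

View pics/s14.png

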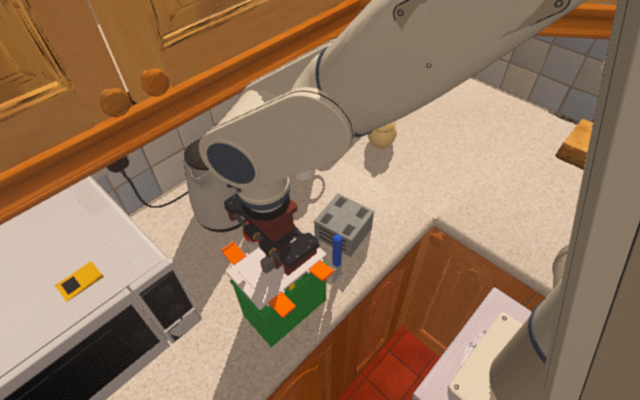

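Emit:
send_rows([
  [0,-0.0022,0.005,0,-1],
  [0,0,0.005,0,-1],
  [0,0,0,0,-1],
  [0,0,0,0,-1],
])

```text
t: 22.45
ee_pos: [461.5, 205.2, 258.3]
orientation: [-2.28, -2.161, 0.0]
ft_force: [-0.4, 0.3, -3.3]
width: 15.8
```

```bash
python3 -c "
from plan import *
from lb import lb
plan(462,205.3,240,-3.2)
lb(save('wrist','w15.png'),'w');lb(save('scene','s15.png'),'s')"
```

```text
t 22.45 from [461.5 205.2 258.3] yaw -3.09 tilt [-3.e-04 -1.e-04 -1.e+00] w 15.8 F [-0.4  0.3 -3.3] q [0.39 0.31 1.93 0.   0.9  0.45]
n 1
[[0.0001, 0.0005, 0.0183, 0.0019]]
w clip 3866 [391.6 258.  172.3] (array([392. , 257.2]), array([30. , 41.3]), 87.38) [170.7 172.3 175.3]
w clip 4114 [537.1 250.1 175.2] (array([535.9, 249.3]), array([29.9, 39.7]), 87.3) [171.1 175.2 181.2]
w plate 26282 (array([461.8, 205.9]), array([163. , 114.7]), 86.76) 172.80689953109317
  slope [ 7.000000e-04 -3.400000e-03  1.728245e+02]
s clip 299 [537.2 249.4 177.6] (array([536.5, 249.2]), array([29.5, 40.4]), 87.51) [173.3 177.6 183.6]
s clip 282 [386.6 161.8 178. ] (array([387.5, 155.2]), array([44.2, 41. ]), 88.86) [172.5 178.  184.7]
s clip 369 [391.5 257.2 174.6] (array([392.8, 245.8]), array([52.3, 46.2]), 86.76) [171.3 174.6 177.5]
s plate 2217 (array([461.3, 205.6]), array([163.6, 114.4]), 86.76) 174.87598926570718
  slope [ 6.200000e-03 -4.000000e-04  1.748882e+02]
```

Emit:
send_rows([
  [-0.0004,0.0004,0.005,0,-1],
  [0,0,0.003,0,-1],
  [0,0,0.003,0,-1],
  [0,0,0,0,-1],
])

```text
t: 22.95
ee_pos: [461.7, 204.6, 246.9]
orientation: [-2.28, -2.16, 0.002]
ft_force: [0.5, 0.3, -3.6]
width: 15.8
```

Emit:
send_rows([
  [0,0,0.002,0,-1],
  [0,0,0.002,0,-1],
  [0,0,0,0,-1],
  [0,0,0,0,-1],
])

```text
t: 23.35
ee_pos: [462.1, 204.8, 244.3]
orientation: [2.28, 2.161, 0.001]
ft_force: [-3.3, -1.0, 5.6]
width: 15.6
```

```bash
python3 -c "
from plan import *
from lb import lb
plan(462,205.3,240,-3.2)
lb(save('wrist','w16.png'),'w');lb(save('scene','s16.png'),'s')"
```

```text
t 23.35 from [462.1 204.8 244.3] yaw -3.09 tilt [ 5.e-04  2.e-04 -1.e+00] w 15.6 F [-3.3 -1.   5.6] q [ 0.39  0.33  1.94 -0.    0.87  0.45]
n 1
[[0.0005, -0.0001, 0.0043, 0.0019]]
w clip 3867 [392.2 257.7 158.2] (array([392.2, 256.9]), array([29.9, 41.7]), 87.34) [156.6 158.2 161.3]
w clip 4120 [537.8 249.7 161.2] (array([536.7, 249. ]), array([30. , 40.2]), 86.92) [157.1 161.2 167.1]
w plate 26284 (array([462.5, 205.5]), array([163. , 115.1]), 86.89) 158.7497726003702
  slope [ 7.000000e-04 -3.600000e-03  1.587635e+02]
s clip 290 [537.4 249.  163.5] (array([537.6, 249. ]), array([29.7, 39.6]), 86.57) [158.8 163.5 169.6]
s clip 274 [387.5 161.2 163.5] (array([389. , 153.7]), array([44.4, 43.7]), 85.82) [158.3 163.5 170.4]
s clip 360 [391.8 256.8 160.2] (array([393.4, 247.4]), array([48.6, 45.9]), 86.04) [125.3 160.2 163.9]
s plate 2153 (array([460. , 183.6]), array([209. , 114.5]), 85.67) 160.71184752815978
  slope [ 6.200000e-03 -5.000000e-04  1.607076e+02]
```

View pics/w16.png

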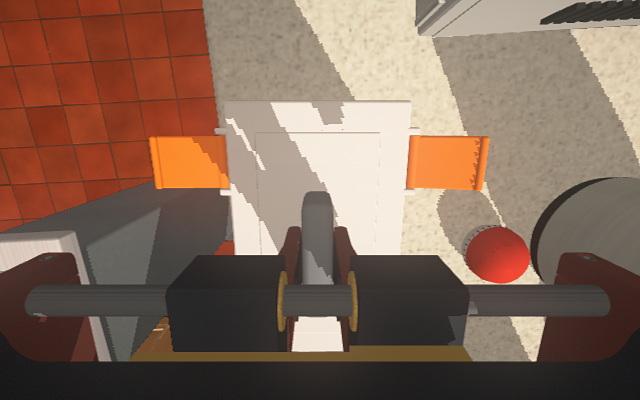

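Plate reads 158.7 mm (158 expected, with the same +1 mm bias seen on the worktop), force shows contact. Press lightly, release, raise, check.

Emit:
send_rows([
  [0,0,0.001,0,-1],
  [0,0,0.001,0,-1],
  [0,0,0,0,-1],
])

```text
t: 23.75
ee_pos: [462.1, 204.8, 244.2]
orientation: [2.28, 2.161, 0.001]
ft_force: [-9.6, -3.9, 27.5]
width: 15.9
```

Emit:
send_rows([
  [0,0,0,0,-0.3],
  [0,0,0,0,-0.3],
  [0,0,-0.02,0,-0.3],
  [0,0,-0.045,0,-0.3],
  [0,0,-0.045,0,-0.3],
])

```text
t: 24.25
ee_pos: [461.6, 204.6, 351.9]
orientation: [-2.28, -2.16, 0.003]
ft_force: [-0.0, 0.2, -0.7]
width: 30.7
```

Emit:
send_rows([
  [-0.045,0,-0.03,0,-1],
  [-0.045,0,0,0,-1],
  [0,0,0,0,-1],
  [0,0,0,0,-1],
])

```text
t: 24.65
ee_pos: [457.4, 117.7, 379.3]
orientation: [2.283, 2.158, 0.001]
ft_force: [0.6, 0.1, -0.3]
width: 2.5
```

```bash
python3 -c "
from plan import *
from lb import lb
plan(462,205.3,240,-3.2)
lb(save('wrist','w17.png'),'w');lb(save('scene','s17.png'),'s');lb(save('top','t17.png'),'t')"
```

```text
t 24.65 from [457.4 117.7 379.3] yaw -3.23 tilt [ 6.e-04  4.e-04 -1.e+00] w 2.5 F [ 0.6  0.1 -0.3] q [0.23 0.1  1.88 0.   1.16 0.28]
n 4
[[0.0219, -0.0001, 0.0348, -0.0001], [0.0219, -0.0001, 0.0348, -0.0001], [0.0219, -0.0001, 0.0348, -0.0001], [0.0219, -0.0001, 0.0348, -0.0001]]
w clip 1577 [540.4 249.  161.1] (array([539.7, 248.8]), array([30.3, 39.4]), 85.48) [156.9 161.1 167.3]
w clip 1565 [395.  257.3 158.2] (array([395.2, 257.5]), array([30.5, 41.1]), 87.11) [156.3 158.2 161.3]
w clip 1206 [390.2 162.2 161.6] (array([390.6, 161.3]), array([30. , 38.9]), 85.87) [157.1 161.6 168.1]
w clip 1177 [534.7 153.9 159. ] (array([534.5, 153. ]), array([29.8, 40.1]), 87.06) [156.8 159.  162.9]
w plate 17246 (array([465.2, 205.4]), array([162.7, 114.4]), 86.65) 158.84542774818334
  slope [ 9.000000e-04 -2.000000e-04  1.588247e+02]
s clip 241 [535.6 153.9 161. ] (array([535.3, 153.7]), array([30.2, 41.9]), 88.66) [158.5 161.  165. ]
s clip 288 [541.  249.3 163.2] (array([539.8, 249.3]), array([29.9, 41. ]), 89.18) [159.  163.2 169.6]
s clip 279 [389.3 162.3 163.9] (array([389.9, 154.1]), array([45.3, 40.4]), 87.29) [158.5 163.9 170.7]
s clip 369 [394.8 257.5 160.3] (array([394.2, 249.2]), array([47.2, 43.5]), 85.43) [156.9 160.3 163.6]
s plate 3488 (array([464. , 183.6]), array([208. , 115.6]), 86.89) 160.86156769792814
  slope [ 2.000000e-03 -1.200000e-03  1.608846e+02]
t clip 147 [538.7 250.8 161.9] (array([538.7, 251.1]), array([28.2, 38.1]), 85.59) [155.9 161.9 170.7]
t clip 148 [388.5 162.9 162.6] (array([389.5, 163.3]), array([29.5, 41.8]), 87.9) [155.3 162.6 171. ]
t clip 161 [393.9 258.8 159.4] (array([394.2, 259. ]), array([29.7, 41.1]), 87.2) [154.3 159.4 164.5]
t plate 1524 (array([464.2, 207.6]), array([163.5, 114.1]), 86.87) 159.94683129459548
  slope [7.000000e-04 1.300000e-03 1.599952e+02]
```

View pics/w17.png

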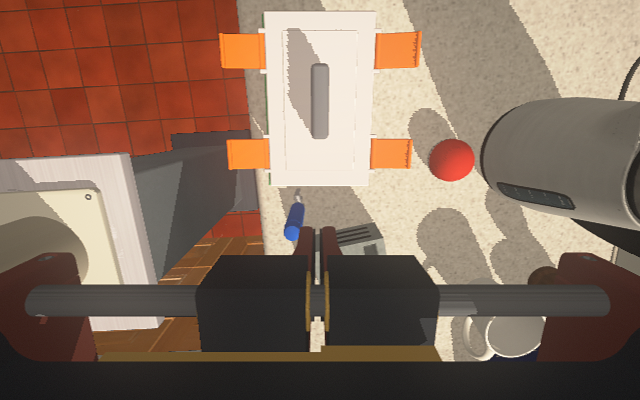

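View pics/s17.png

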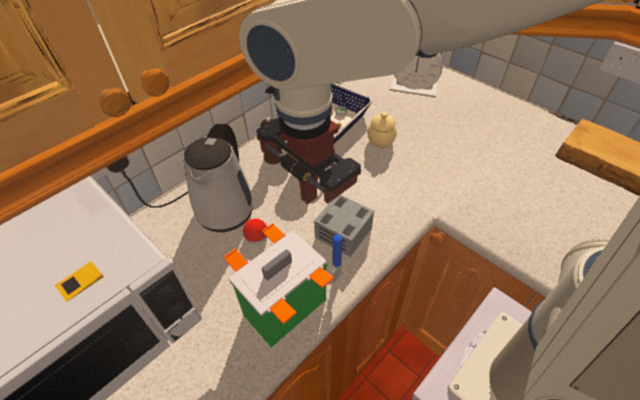

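Lid sits level at ~158 mm, centre within ~3 mm of the box axis, yaw matching, all four clips out (wrist pixels 243,50 / 398,50 / 248,153 / 391,153). Check clearance for the gripper body before pressing clips.

```bash
python3 - <<'E'
from fit import *
for n in ['scene0','w9','w17','w5','s10']:
    im=load(n+'.png');P=pts(im);X,Y,Z=np.moveaxis(P,-1,0);ok=im['z_map']>0
    m=ok&(Z>120)&(Z<300)&(X>540)&(Y>-50)&(Y<400)
    if n=='s10': m&=(X>0)
    for y in range(0,400,50):
        q=m&(Y>=y)&(Y<y+50)
        if q.sum()>5: print(n,y,q.sum(),'xmin',np.percentile(X[q],1).round(),'z',np.percentile(Z[q],98).round())
E
python3 -c "
from plan import *
plan(547,248.7,320,-3.2)"
```

```text
scene0 0 498 xmin 819.0 z 219.0
scene0 50 971 xmin 722.0 z 224.0
scene0 100 1703 xmin 716.0 z 225.0
scene0 150 1588 xmin 723.0 z 222.0
scene0 200 397 xmin 942.0 z 180.0
scene0 250 459 xmin 914.0 z 205.0
scene0 300 406 xmin 566.0 z 242.0
scene0 350 4736 xmin 545.0 z 247.0
w9 50 162 xmin 720.0 z 139.0
w9 100 4266 xmin 716.0 z 200.0
w9 150 3285 xmin 721.0 z 186.0
w17 0 149 xmin 842.0 z 132.0
w17 50 2162 xmin 721.0 z 209.0
w17 100 5191 xmin 545.0 z 213.0
w17 150 3857 xmin 542.0 z 205.0
w17 200 450 xmin 540.0 z 168.0
w17 250 375 xmin 540.0 z 168.0
w5 100 398 xmin 715.0 z 135.0
w5 150 3029 xmin 722.0 z 193.0
w5 300 8040 xmin 566.0 z 240.0
w5 350 5467 xmin 545.0 z 243.0
s10 0 502 xmin 819.0 z 220.0
s10 50 971 xmin 723.0 z 224.0
s10 100 1714 xmin 716.0 z 225.0
s10 150 1585 xmin 723.0 z 222.0
s10 200 394 xmin 942.0 z 181.0
s10 250 457 xmin 914.0 z 205.0
s10 300 401 xmin 566.0 z 242.0
s10 350 4745 xmin 545.0 z 247.0
t 24.8 from [457.4 119.1 378.7] yaw -3.05 tilt [-7.e-04  1.e-04 -1.e+00] w 0.5 F [-0.1 -0.4  1.2] q [0.23 0.1  1.88 0.   1.16 0.28]
n 4
[[0.0336, 0.0207, 0.0147, 0.0006], [0.0336, 0.0206, 0.0147, 0.0006], [0.0336, 0.0206, 0.0147, 0.0006], [0.0336, 0.0206, 0.0147, 0.0006]]
```

Clear. Move over the first clip (+x, +y).

Emit:
send_rows([
  [0.034,0.021,0.015,0,-1],
  [0.034,0.021,0.015,0,-1],
  [0.034,0.021,0.015,0,-1],
  [0.033,0.02,0.015,0,-1],
  [0,0,0.04,0,-1],
])

```text
t: 25.3
ee_pos: [551.1, 254.2, 280.4]
orientation: [2.275, 2.164, 0.013]
ft_force: [0.5, -0.6, -0.8]
width: 0.5
```

Emit:
send_rows([
  [0,0,0.01,0,-1],
  [0,0,0,0,-1],
])

```text
t: 25.5
ee_pos: [545.9, 248.8, 266.8]
orientation: [-2.278, -2.161, 0.008]
ft_force: [-0.7, 0.1, 0.3]
width: 0.5
```

```bash
python3 -c "
from plan import *
plan(547,248.7,208,-3.2)
save('wrist','w18.png');save('scene','s18.png')"
```

```text
t 25.5 from [545.9 248.8 266.8] yaw -3.02 tilt [-0.0052 -0.0022 -1.    ] w 0.5 F [-0.7  0.1  0.3] q [ 0.41  0.43  1.71 -0.    1.    0.46]
n 2
[[0.0, 0.0007, 0.0294, 0.0015], [0.0, 0.0007, 0.0294, 0.0015]]
```

View pics/w18.png

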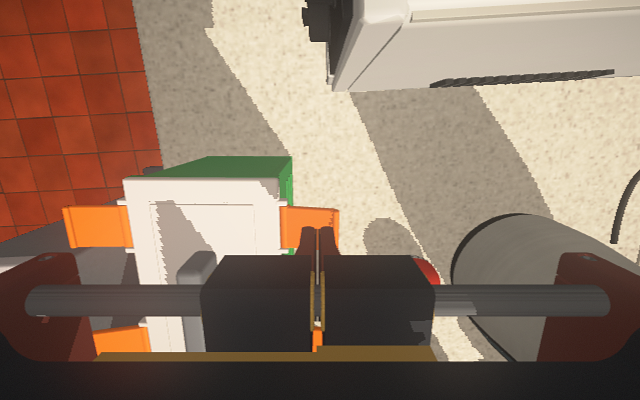

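View pics/s18.png

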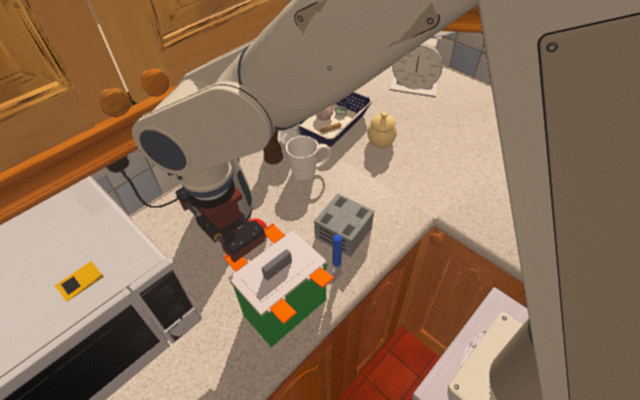

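Fingertips (318,235) are over the outer part of the clip flap (282–340, 225). Press down.

Emit:
send_rows([
  [0,0.001,0.015,0,-1],
  [0,0,0.015,0,-1],
  [0,0,0.015,0,-1],
  [0,0,0.013,0,-1],
  [0,0,0,0,-1],
])

```text
t: 26.1
ee_pos: [547.3, 247.9, 208.7]
orientation: [-2.28, -2.16, 0.006]
ft_force: [-0.3, -0.6, 0.6]
width: 0.2
```

Emit:
send_rows([
  [0,-0.003,0,0,-1],
  [0,-0.003,0,0,-1],
  [0,0,0,0,-1],
  [0,0,0,0,-1],
])

```text
t: 26.5
ee_pos: [542.4, 249.0, 211.7]
orientation: [2.28, 2.161, 0.001]
ft_force: [-0.9, -0.1, -0.3]
width: 0.6
```

```bash
python3 -c "
from plan import *
plan(539.5,248.7,208,-3.2)
save('wrist','w19.png')"
```

```text
t 26.5 from [542.4 249.  211.7] yaw -3.08 tilt [ 5.e-04  3.e-04 -1.e+00] w 0.6 F [-0.9 -0.1 -0.3] q [0.41 0.5  1.75 0.   0.89 0.46]
n 1
[[-0.0005, -0.0029, 0.0037, 0.002]]
```

View pics/w19.png

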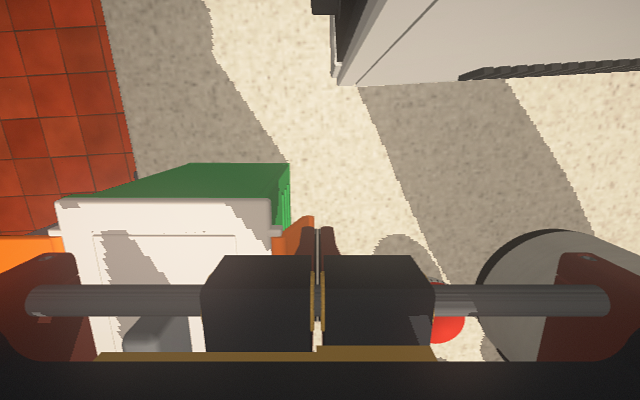

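The flap (300,230) is partway down, still angled. Continue inward.

Emit:
send_rows([
  [0,-0.003,0.004,0,-1],
  [0,-0.003,0,0,-1],
  [0,0,0,0,-1],
  [0,0,0,0,-1],
])

```text
t: 26.95
ee_pos: [536.2, 249.2, 207.1]
orientation: [-2.28, -2.161, 0.001]
ft_force: [0.4, 0.7, -0.4]
width: 0.6
```

```bash
python3 -c "
from plan import *
plan(539.5,248.7,208,-3.2)
save('wrist','w20.png')"
```

```text
t 26.95 from [536.2 249.2 207.1] yaw -3.09 tilt [-5.e-04 -2.e-04 -1.e+00] w 0.6 F [ 0.4  0.7 -0.4] q [0.41 0.5  1.77 0.   0.88 0.47]
n 1
[[-0.0003, 0.0033, -0.0009, 0.002]]
```

View pics/w20.png

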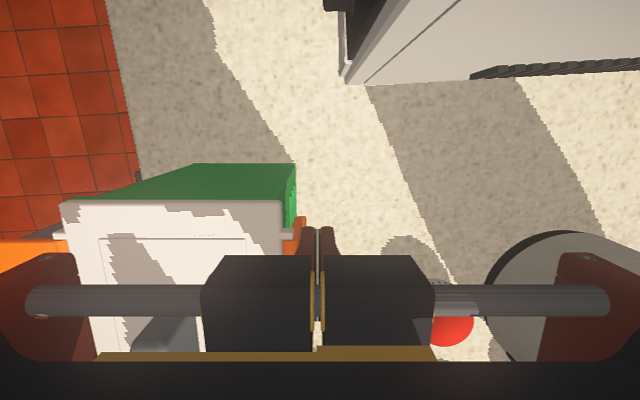

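Emit:
send_rows([
  [0,-0.002,0.002,0,-1],
  [0,-0.001,0,0,-1],
  [0,0,0,0,-1],
  [0,0,0,0,-1],
])

```text
t: 27.4
ee_pos: [534.0, 249.6, 205.6]
orientation: [2.28, 2.16, 0.002]
ft_force: [3.7, 1.3, 2.6]
width: 0.1
```

```bash
python3 -c "
from plan import *
plan(539.5,248.7,208,-3.2)
save('wrist','w21.png')"
```

```text
t 27.4 from [534.  249.6 205.6] yaw -3.1 tilt [ 1.4e-03  7.0e-04 -1.0e+00] w 0.1 F [3.7 1.3 2.6] q [0.42 0.5  1.77 0.   0.87 0.47]
n 1
[[-0.0007, 0.0055, -0.0024, 0.0018]]
```

View pics/w21.png

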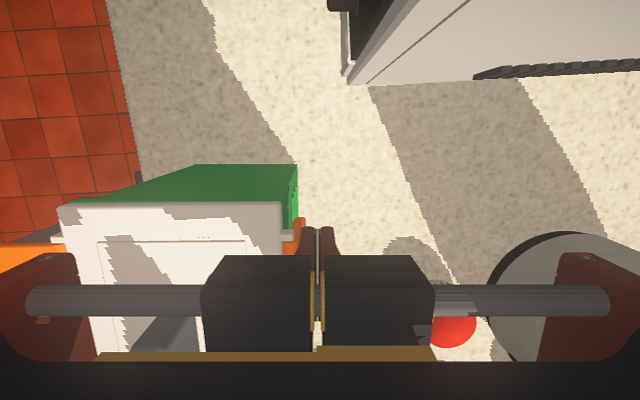

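Contact force of ~4 N: the flap (297,230) stands straight down. Back off outward and up.

Emit:
send_rows([
  [0,0.01,0,0,-1],
  [0,0,-0.045,0,-1],
  [0,0,-0.045,0,-1],
  [-0.02,-0.04,-0.01,0,-1],
  [-0.02,-0.045,0,0,-1],
])

```text
t: 27.95
ee_pos: [457.1, 213.4, 306.8]
orientation: [2.28, 2.16, 0.004]
ft_force: [0.6, 0.6, 0.1]
width: 0.1
```

```bash
python3 -c "
from plan import *
from lb import lb
plan(386.8,161.8,290,-3.2)
s=save('scene','s22.png');lb(s,'s');lb(save('top','t22.png'),'t');lb(save('wrist','w22.png'),'w')
cv2.imwrite('pics/s22z.png',cv2.resize(s['color'][190:360,210:380],None,fx=3.3,fy=3.3,interpolation=cv2.INTER_CUBIC))"
```

```text
t 27.95 from [457.1 213.4 306.8] yaw -3.12 tilt [ 0.0025  0.0011 -1.    ] w 0.1 F [0.6 0.6 0.1] q [0.41 0.24 1.89 0.   1.01 0.47]
n 2
[[-0.0277, -0.0337, 0.0083, 0.0007], [-0.0277, -0.0337, 0.0083, 0.0007]]
s clip 36 [521.2 250.4 159.5] (array([521.2, 249.8]), array([28.8,  4.9]), 86.95) [157.1 159.5 162.4]
s clip 276 [388.9 161.  164. ] (array([389.1, 153.9]), array([44.9, 41.3]), 88.32) [158.3 164.  170.6]
s clip 364 [392.7 256.5 160.4] (array([393.5, 246.9]), array([49. , 43.8]), 87.69) [157.5 160.4 163.8]
s plate 2764 (array([463.2, 205.2]), array([163.9, 115. ]), 87.66) 160.81629686289222
  slope [ 5.600000e-03 -2.100000e-03  1.608141e+02]
t clip 159 [390.2 258.3 159.2] (array([392.8, 258. ]), array([29.6, 42.7]), 87.31) [153.6 159.2 164.4]
t plate 213 (array([446.3, 281.6]), array([107.7,  42.4]), 26.22) 159.2846709972962
  slope [ 5.800000e-03 -3.760000e-02  1.591406e+02]
w clip 2101 [393.1 257.1 158.1] (array([393.2, 256.7]), array([29.5, 41.3]), 87.03) [156.6 158.1 161.4]
w clip 317 [520.5 250.9 157.7] (array([520.8, 250.1]), array([30.2,  6.7]), 86.99) [156.  157.7 159.2]
w clip 768 [544.1 159.4 159.7] (array([535.7, 155.4]), array([27.7, 35.3]), 86.72) [157.4 159.7 163.1]
w plate 16348 (array([464.4, 229.6]), array([115. , 115.2]), 87.32) 158.80388462744446
  slope [ 1.300000e-03 -4.900000e-03  1.587924e+02]
```

View pics/s22z.png

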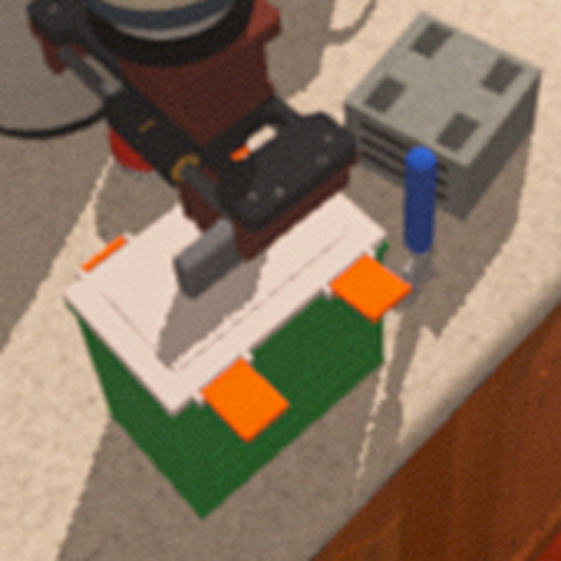

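View pics/w22.png

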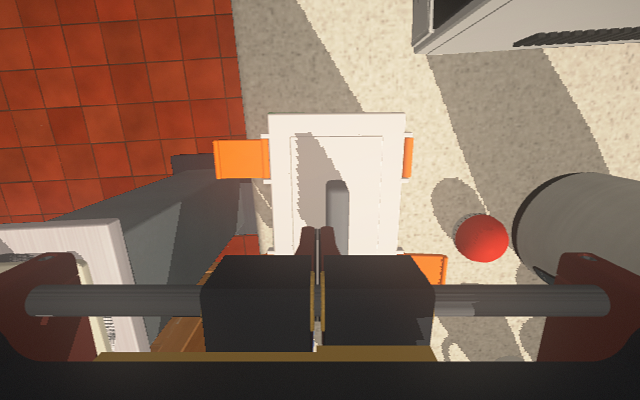

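The first clip now shows only its 6 mm edge at (408,157): down. Lid still level. Now the diagonal one (−x, −y).

Emit:
send_rows([
  [-0.028,-0.034,0,0,-1],
  [-0.028,-0.034,0,0,-1],
  [0,0,0.03,0,-1],
  [0,0,0,0,-1],
  [0,0,0,0,-1],
])

```text
t: 28.6
ee_pos: [386.6, 161.6, 275.3]
orientation: [-2.28, -2.16, 0.002]
ft_force: [-0.7, 0.3, 0.1]
width: 0.4
```

```bash
python3 -c "
from plan import *
plan(386,162,207,-3.2)
save('wrist','w23.png')"
```

```text
t 28.6 from [386.6 161.6 275.3] yaw -3.11 tilt [-1.1e-03 -4.0e-04 -1.0e+00] w 0.4 F [-0.7  0.3  0.1] q [0.37 0.16 2.09 0.   0.9  0.42]
n 2
[[0.0002, -0.0003, 0.0341, 0.0008], [0.0002, -0.0003, 0.0341, 0.0008]]
```

View pics/w23.png

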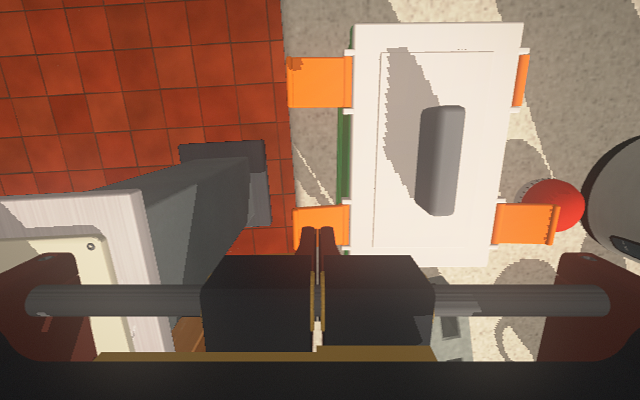

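Fingertips (318,235) are over the flap (295–350, 228). Press down, then inward.

Emit:
send_rows([
  [0,0,0.02,0,-1],
  [0,0,0.016,0,-1],
  [0,0,0.016,0,-1],
  [0,0,0.016,0,-1],
  [0,0,0,0,-1],
])

```text
t: 29.15
ee_pos: [386.0, 161.6, 206.3]
orientation: [-2.28, -2.16, 0.004]
ft_force: [0.1, -0.8, 0.2]
width: 0.7
```

Emit:
send_rows([
  [0,0.003,0,0,-1],
  [0,0.003,0,0,-1],
  [0,0.002,0,0,-1],
  [0,0,0,0,-1],
  [0,0,0,0,-1],
])

```text
t: 29.65
ee_pos: [393.2, 161.0, 207.8]
orientation: [-2.28, -2.16, 0.0]
ft_force: [-5.0, 3.9, 2.8]
width: 0.4
```

```bash
python3 -c "
from plan import *
plan(386,162,207,-3.2)
save('wrist','w24.png')"
```

```text
t 29.65 from [393.2 161.  207.8] yaw -3.11 tilt [-9.e-04  5.e-04 -1.e+00] w 0.4 F [-5.   3.9  2.8] q [0.36 0.29 2.13 0.   0.73 0.41]
n 1
[[0.0006, -0.0072, 0.0008, 0.0015]]
```

View pics/w24.png

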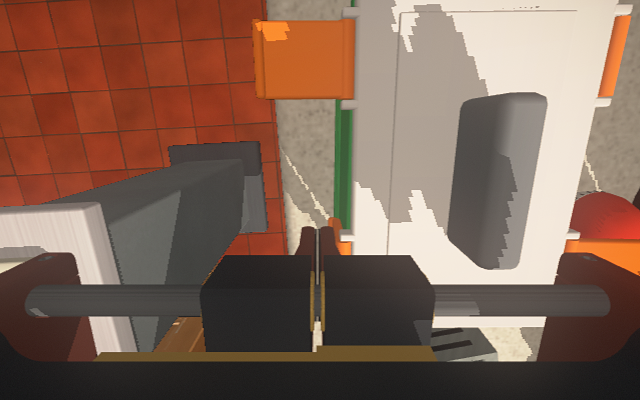

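Contact of ~5 N; flap at (337,230) hangs down. Back off and look.

Emit:
send_rows([
  [0,-0.01,0,0,-1],
  [0,-0.003,-0.03,0,-1],
  [0,0,-0.045,0,-1],
  [-0.02,0,-0.045,0,-1],
  [-0.045,0,-0.02,0,-1],
])

```text
t: 30.2
ee_pos: [378.6, 97.7, 351.6]
orientation: [2.274, 2.162, 0.011]
ft_force: [1.2, 0.1, 0.2]
width: 0.6
```

Emit:
send_rows([
  [-0.045,0.01,0,0,-1],
  [0,0,0,0,-1],
  [0,0,0,0,-1],
])

```text
t: 30.5
ee_pos: [384.5, 50.3, 347.7]
orientation: [2.284, 2.156, 0.002]
ft_force: [-0.3, 1.0, 0.6]
width: 0.6
```

```bash
python3 -c "
from plan import *
from lb import lb
plan(392,258,290,-3.2)
s=save('scene','s25.png');lb(s,'s');lb(save('top','t25.png'),'t');lb(save('wrist','w25.png'),'w')
cv2.imwrite('pics/s25z.png',cv2.resize(s['color'][190:360,210:380],None,fx=3.3,fy=3.3,interpolation=cv2.INTER_CUBIC))"
```

```text
t 30.5 from [384.5  50.3 347.7] yaw -3.29 tilt [ 1.6e-03  3.0e-04 -1.0e+00] w 0.6 F [-0.3  1.   0.6] q [ 0.1  -0.01  2.07  0.    1.08  0.16]
n 5
[[0.0416, -0.0009, 0.0116, -0.0003], [0.0416, -0.0009, 0.0116, -0.0003], [0.0416, -0.0009, 0.0116, -0.0003], [0.0416, -0.0009, 0.0116, -0.0003], [0.0416, -0.0009, 0.0116, -0.0003]]
s clip 240 [535.4 153.9 161.1] (array([534.7, 153.8]), array([30.5, 40.9]), 89.24) [158.1 161.1 164.7]
s clip 35 [521.3 249.3 159.8] (array([521.2, 249.6]), array([ 5.8, 28.7]), 4.21) [157.9 159.8 161.8]
s clip 192 [403.1 159.9 142.9] (array([404.7, 155.6]), array([10.8, 39.8]), 1.83) [119.9 142.9 161. ]
s clip 362 [393.3 256.2 160.2] (array([393.5, 246.3]), array([42. , 51.3]), 0.1) [156.6 160.2 163.7]
s plate 3499 (array([463.5, 205.3]), array([163.9, 114.3]), 87.39) 160.93748384450913
  slope [ 2.300000e-03 -1.200000e-03  1.608792e+02]
t clip 143 [533.8 155.8 160.2] (array([532.4, 155.8]), array([28.3, 40.8]), 89.26) [154.6 160.2 165.3]
t clip 74 [402.2 160.9 145. ] (array([402.9, 161.2]), array([29. ,  8.6]), 87.64) [117.6 145.  160.5]
t clip 165 [392.1 257.7 159.1] (array([393.5, 257.7]), array([29.1, 42.7]), 86.69) [154.5 159.1 164.2]
t plate 1818 (array([463.3, 207. ]), array([163.9, 111.7]), 87.6) 159.86341153177239
  slope [-5.000000e-04  1.000000e-03  1.598943e+02]
w clip 1920 [534.7 153.7 159.1] (array([534.2, 153.8]), array([30.5, 41.3]), 88.06) [156.8 159.1 163.1]
w clip 439 [404.6 159.6 157. ] (array([404.8, 159.7]), array([30. ,  9.2]), 87.91) [119.3 157.  159. ]
w plate 12856 (array([461.7, 147.5]), array([135.1, 114.4]), 87.68) 158.91774695968684
  slope [1.500000e-03 9.400000e-03 1.589177e+02]
```

View pics/s25z.png

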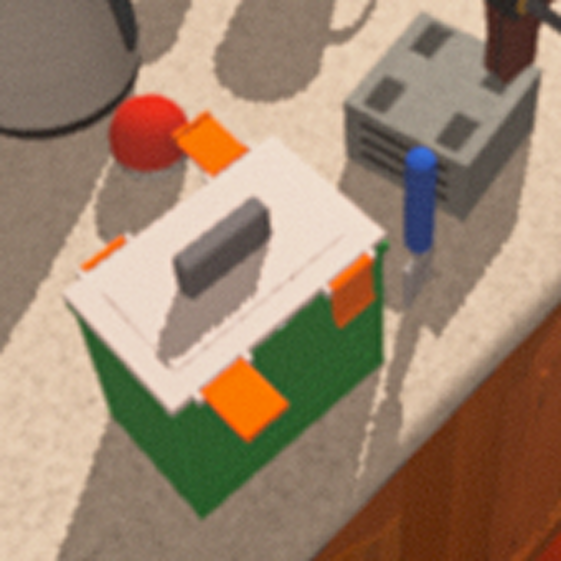

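View pics/w25.png

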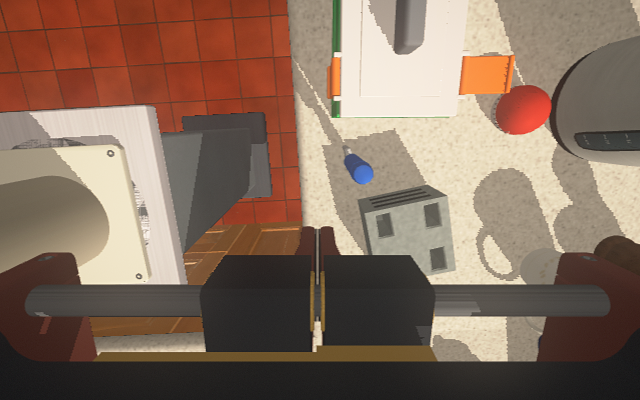

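```bash
python3 - <<'E'
from fit import *
for n in ['s25','w25','t25']:
    im=load(n+'.png');P=pts(im);H=cv2.cvtColor(im['color'],cv2.COLOR_BGR2HSV)
    m=(im['z_map']>0)&(H[...,0]>4)&(H[...,0]<17)&(H[...,1]>150)&(P[...,0]>390)&(P[...,0]<415)&(P[...,1]>130)&(P[...,1]<190)&(P[...,2]>118)&(P[...,2]<150)
    q=P[m]; 
    if len(q)>10:
        c=np.linalg.lstsq(np.c_[q[:,1:]-q[:,1:].mean(0),np.ones(len(q))],q[:,0],rcond=None)[0]; print(n,len(q),'dx/dy,dx/dz,x',c.round(3))
E
```

```text
s25 114 dx/dy,dx/dz,x [6.50000e-02 6.20000e-02 4.02718e+02]
w25 137 dx/dy,dx/dz,x [3.80000e-02 6.00000e-02 4.02324e+02]
t25 40 dx/dy,dx/dz,x [6.20000e-02 3.60000e-02 4.01635e+02]
```

Clip angle of the −x−y flap ≈0.05 rad; the opposite one only showed its edge. The other two are still open. Now clip (−x, +y).

Emit:
send_rows([
  [0.042,-0.001,0,0,-1],
  [0.042,-0.001,0,0,-1],
  [0.042,-0.001,0.01,0,-1],
  [0.042,-0.001,0.02,0,-1],
  [0.039,-0.001,0.03,0,-1],
])

```text
t: 31.15
ee_pos: [390.4, 262.0, 287.4]
orientation: [2.277, 2.164, 0.005]
ft_force: [0.4, 0.2, 0.2]
width: 0.8
```

Emit:
send_rows([
  [0,0,0.01,0,-1],
  [0,0,0,0,-1],
])

```text
t: 31.35
ee_pos: [388.8, 259.1, 275.1]
orientation: [-2.275, -2.165, 0.008]
ft_force: [-0.9, -0.7, -0.2]
width: 0.4
```

```bash
python3 -c "
from plan import *
plan(391,257.5,207,-3.2)
save('wrist','w26.png')"
```

```text
t 31.35 from [388.8 259.1 275.1] yaw -2.83 tilt [-0.0042 -0.0029 -1.    ] w 0.4 F [-0.9 -0.7 -0.2] q [ 0.56  0.23  1.99 -0.    0.92  0.61]
n 2
[[-0.0006, 0.0013, 0.0341, 0.0032], [-0.0006, 0.0013, 0.0341, 0.0032]]
```

View pics/w26.png

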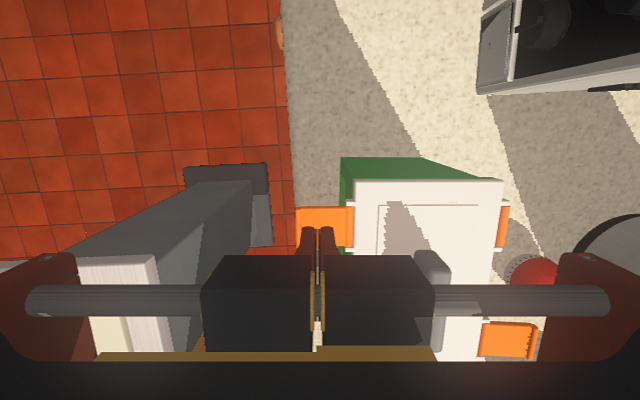

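Over the flap (295–350, 225). Press down and inward.

Emit:
send_rows([
  [-0.001,0.0015,0.02,0.004,-1],
  [0,0,0.016,0,-1],
  [0,0,0.016,0,-1],
  [0,0,0.016,0,-1],
  [0,0,0,0,-1],
])

```text
t: 31.9
ee_pos: [391.7, 255.8, 208.9]
orientation: [-2.286, -2.155, 0.003]
ft_force: [-0.0, -0.5, -0.1]
width: 0.4
```

Emit:
send_rows([
  [0,0.003,0,0,-1],
  [0,0.003,0,0,-1],
  [0,0.002,0,0,-1],
  [0,0,0,0,-1],
  [0,0,0,0,-1],
])

```text
t: 32.4
ee_pos: [398.9, 256.4, 210.1]
orientation: [-2.284, -2.154, 0.003]
ft_force: [-10.3, 1.3, 7.4]
width: 0.3
```

```bash
python3 -c "
from plan import *
plan(399,257.5,207,-3.2)
save('wrist','w27.png')"
```

```text
t 32.4 from [398.9 256.4 210.1] yaw -3.36 tilt [-3.e-03 -1.e-04 -1.e+00] w 0.3 F [-10.3   1.3   7.4] q [0.55 0.35 2.02 0.   0.77 0.6 ]
n 1
[[0.0011, 0.0001, 0.0031, -0.0028]]
```

View pics/w27.png

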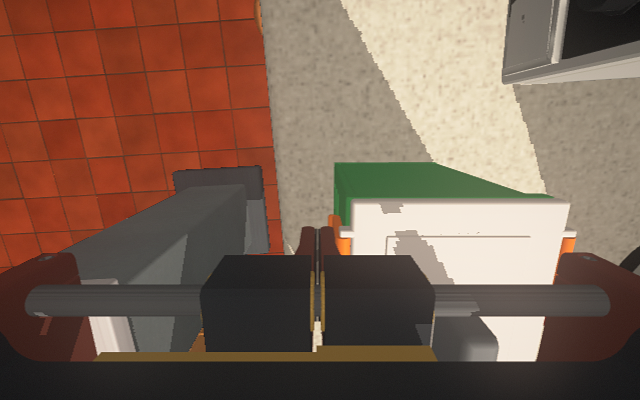

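Contact of 10 N, flap vertical at (335,230). Back off, rise, cross to the last clip (+x, −y).

Emit:
send_rows([
  [0,-0.01,0,0,-1],
  [0,-0.003,-0.03,0,-1],
  [0,0,-0.045,0,-1],
  [0,0.02,-0.02,0,-1],
  [-0.03,0.04,0,0,-1],
])

```text
t: 32.95
ee_pos: [446.6, 226.4, 308.8]
orientation: [2.279, 2.16, 0.014]
ft_force: [-0.1, 1.0, -0.3]
width: 0.6
```

Emit:
send_rows([
  [-0.03,0.04,0,0,-1],
  [-0.03,0.035,0,0,-1],
  [-0.02,0.02,0,0,-1],
  [0,0,0,0,-1],
  [0,0,0,0,-1],
])

```text
t: 33.45
ee_pos: [535.6, 138.1, 304.5]
orientation: [2.286, 2.154, 0.001]
ft_force: [0.4, -0.4, 0.1]
width: 0.3
```

```bash
python3 -c "
from plan import *
plan(536,153,275,-3.2)
from lb import lb
s=save('scene','s28.png');lb(s,'s')
w=save('wrist','w28.png');lb(w,'w')"
```

```text
t 33.45 from [535.6 138.1 304.5] yaw -3.41 tilt [ 5.e-04  2.e-04 -1.e+00] w 0.3 F [ 0.4 -0.4  0.1] q [0.23 0.32 1.79 0.   1.04 0.29]
n 1
[[0.0149, -0.0005, 0.0295, -0.0037]]
s clip 235 [535.  153.6 161.3] (array([534. , 153.2]), array([29.5, 40.3]), 87.01) [158.5 161.3 165.5]
s clip 35 [522.5 249.6 160.2] (array([522.1, 249.2]), array([28.4,  6.4]), 85.89) [157.3 160.2 161.7]
s clip 194 [403.3 160.2 143.1] (array([405. , 157.2]), array([37.1, 10.1]), 88.39) [121.  143.1 161. ]
s clip 226 [408.8 256.4 143.9] (array([410.4, 253.9]), array([34.4, 10.7]), 87.15) [120.1 143.9 161. ]
s plate 3510 (array([462.7, 183.5]), array([207.1, 114.4]), 86.66) 160.9126217657678
  slope [ 2.00000e-03 -8.00000e-04  1.60871e+02]
w clip 397 [412.9 256.  157.5] (array([412.1, 255.9]), array([29.8,  7.3]), 86.83) [155.7 157.5 159.1]
w clip 658 [524.6 249.2 156.8] (array([523.9, 249.6]), array([30.1,  9. ]), 85.91) [119.4 156.8 158.9]
w clip 282 [407.3 160.7 157.5] (array([406.5, 160.3]), array([30. ,  7.4]), 87.71) [156.2 157.5 158.7]
w clip 1840 [534.5 153.7 158.9] (array([534., 153.]), array([29.9, 40.4]), 86.89) [156.9 158.9 162.8]
w plate 27415 (array([463.2, 182.9]), array([207.9, 114.9]), 86.5) 158.71984273648334
  slope [ 1.000000e-03 -5.000000e-04  1.587306e+02]
```

View pics/s28.png

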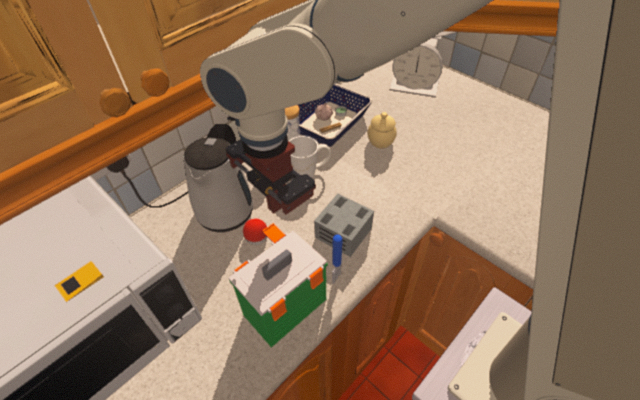

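Three clips down; the last is at (534,153.5). Press it.

Emit:
send_rows([
  [0.015,0,0.025,0,-1],
  [0,0,0.02,0,-1],
  [0,0,0.02,0,-1],
  [0,0,0.018,0,-1],
  [0,0,0.014,0,-1],
])

```text
t: 34.05
ee_pos: [535.7, 154.6, 206.7]
orientation: [2.283, 2.158, 0.0]
ft_force: [0.6, 0.1, 1.2]
width: 0.6
```

Emit:
send_rows([
  [0,0,0,0,-1],
  [0,-0.003,0,0,-1],
  [0,-0.003,0,0,-1],
  [0,-0.002,0,0,-1],
  [0,0,0,0,-1],
])

```text
t: 34.55
ee_pos: [528.4, 154.0, 207.9]
orientation: [2.285, 2.156, 0.001]
ft_force: [0.4, -0.2, 0.6]
width: 0.3
```

```bash
python3 -c "
from plan import *
plan(527.5,153.5,207,-3.2)
save('wrist','w29.png')"
```

```text
t 34.55 from [528.4 154.  207.9] yaw -3.32 tilt [ 8.e-04  3.e-04 -1.e+00] w 0.3 F [ 0.4 -0.2  0.6] q [0.26 0.45 1.86 0.   0.83 0.32]
n 1
[[-0.0005, -0.0008, 0.0009, -0.0021]]
```

View pics/w29.png

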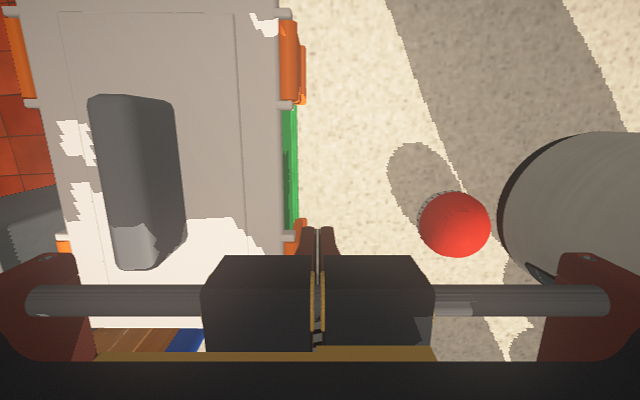

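No contact force yet; a little further in.

Emit:
send_rows([
  [0,-0.002,0,0,-1],
  [0,0,0,0,-1],
  [0,0,0,0,-1],
])

```text
t: 34.9
ee_pos: [526.8, 154.1, 207.5]
orientation: [2.285, 2.156, 0.001]
ft_force: [2.6, -0.4, 2.4]
width: 0.3
```

Emit:
send_rows([
  [0,-0.001,0,0,-1],
  [0,0,0,0,-1],
  [0,0.01,0,0,-1],
  [0,0.005,-0.03,0,-1],
  [0,0,-0.045,0,-1],
])

```text
t: 35.4
ee_pos: [539.4, 152.8, 280.1]
orientation: [-2.282, -2.153, 0.01]
ft_force: [0.8, -0.3, 0.2]
width: 0.5
```

Emit:
send_rows([
  [-0.03,0.01,-0.04,0,-1],
  [-0.045,0.02,-0.02,0,-1],
  [-0.03,0.02,0,0,-1],
  [0,0,0,0,-1],
  [0,0,0,0,-1],
])

```text
t: 35.9
ee_pos: [582.7, 48.4, 339.4]
orientation: [-2.285, -2.153, 0.002]
ft_force: [0.5, -0.3, -0.0]
width: 0.1
```

```bash
python3 - <<'E'
from plan import *
from lb import lb
plan(527.5,153.5,207,-3.2)
for n in ['scene','top','wrist']:
    im=save(n,n+'30.png'); lb(im,n)
    P=pts(im);H=cv2.cvtColor(im['color'],cv2.COLOR_BGR2HSV)
    for nm,cx,cy in [('++',523,250),('--',404,160),('-+',409,256.5),('+-',517,154)]:
        m=(im['z_map']>0)&(H[...,0]>4)&(H[...,0]<17)&(H[...,1]>150)&(abs(P[...,0]-cx)<14)&(abs(P[...,1]-cy)<25)&(P[...,2]>117)&(P[...,2]<149)
        q=P[m]
        if len(q)>15:
            c=np.linalg.lstsq(np.c_[q[:,1:]-q[:,1:].mean(0),np.ones(len(q))],q[:,0],rcond=None)[0]; print(n,nm,len(q),'dx/dz',c[1].round(3))
E
```

```text
t 35.9 from [582.7  48.4 339.4] yaw -3.43 tilt [-2.5e-03  4.0e-04 -1.0e+00] w 0.1 F [ 0.5 -0.3 -0. ] q [0.06 0.32 1.69 0.   1.13 0.12]
n 4
[[0.0254, -0.0153, 0.0331, -0.001], [0.0254, -0.0152, 0.0331, -0.001], [0.0254, -0.0152, 0.0331, -0.001], [0.0254, -0.0152, 0.0331, -0.001]]
scene clip 29 [512.7 153.6 160.2] (array([512.7, 153.4]), array([29.2,  4.2]), 86.29) [157.8 160.2 162.3]
scene clip 37 [519.8 249.  159.7] (array([519.5, 248.2]), array([28.6,  5.7]), 89.2) [157.7 159.7 162.1]
scene clip 193 [399.6 162.9 143.1] (array([401.1, 156.5]), array([11.9, 42.1]), 6.22) [120.4 143.1 160.6]
scene clip 223 [406.7 258.1 144.3] (array([409.4, 254.8]), array([36.4, 12.7]), 88.03) [120.8 144.3 160.6]
scene plate 3497 (array([461. , 205.9]), array([164. , 113.3]), 85.83) 160.88386918972003
  slope [ 2.000000e-03 -4.000000e-04  1.608845e+02]
scene -- 110 dx/dz 0.05
scene -+ 130 dx/dz 0.05
top clip 71 [405.8 259.  144.4] (array([406.8, 259.3]), array([28.7,  8.2]), 88.59) [120.1 144.4 160.7]
top plate 1330 (array([460.2, 207.9]), array([163.9, 114.3]), 85.6) 159.7330498484868
  slope [-5.000000e-03 -1.000000e-03  1.598072e+02]
top -+ 40 dx/dz 0.032
wrist clip 271 [403.6 162.3 157.4] (array([403.5, 161.7]), array([30.1,  7.3]), 86.28) [156.1 157.4 158.9]
wrist clip 774 [516.8 153.6 150.6] (array([515.1, 153.8]), array([30. , 10.2]), 86.09) [119.4 150.6 158.8]
wrist plate 13697 (array([459.4, 173. ]), array([ 97.7, 115.8]), 85.59) 158.69998466522014
  slope [4.000000e-04 7.700000e-03 1.587137e+02]
wrist +- 375 dx/dz -0.056
```

View pics/wrist30.png

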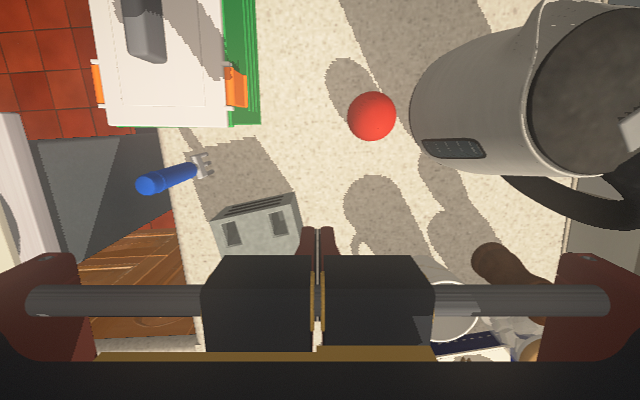

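View pics/scene30.png

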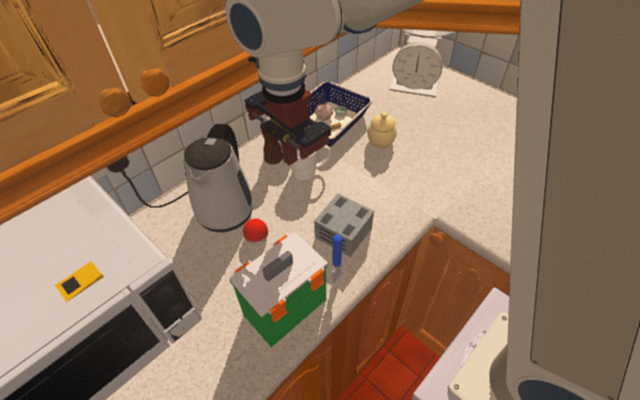

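Emit:
send_rows([
  [0,0,0,0,0],
  [0,0,0,0,0],
  [0,0,0,0,0],
  [0,0,0,0,0],
  [0,0,0,0,0],
])

```text
t: 36.55
ee_pos: [583.0, 49.0, 340.3]
orientation: [-2.285, -2.156, -0.0]
ft_force: [-0.9, 0.6, -0.1]
width: 37.1
```

```bash
python3 - <<'E'
from fit import *; from workcell import telemetry
im=load('w28.png');P=pts(im);H=cv2.cvtColor(im['color'],cv2.COLOR_BGR2HSV)
m=(im['z_map']>0)&(H[...,0]>4)&(H[...,0]<17)&(H[...,1]>150)&(abs(P[...,0]-523)<14)&(abs(P[...,1]-250)<25)&(P[...,2]>117)&(P[...,2]<149)
q=P[m];c=np.linalg.lstsq(np.c_[q[:,1:]-q[:,1:].mean(0),np.ones(len(q))],q[:,0],rcond=None)[0]; print('++',len(q),c.round(3))
a=load('scene0.png');b=load('scene30.png')
for n,(u,v) in dict(timer=(257,225),pot=(380,125),mug=(318,172)).items(): print(n,pts(a)[v,u].round(),pts(b)[v,u].round())
o=telemetry.get_obs();print(o['t'],o['width'],o['ft_force'].round(1),o['qvel'].round(3))
E
```

```text
++ 195 [ 8.50000e-02 -5.00000e-02  5.26851e+02]
timer [648. 119.  54.] [649. 118.  53.]
pot [ 643. -351.   86.] [ 642. -350.   87.]
mug [ 701. -149.    2.] [ 699. -147.    5.]
36.55 37.08187253901201 [-0.9  0.6 -0.1] [-0.003 -0.001  0.001  0.001  0.    -0.001]
```

All four clips read about 0.05 rad. The lid is level and centred, and the timer, pot and mug have not moved. Handing in.

```bash
python3 -c "
from workcell import ctrl
print(ctrl.close_job())"
```

```text
the job is handed in; nothing more can be done
None
```

I moved all four pieces from the drainer into the box, in the order blue fork, orange fork, yellow spoon, red spoon. I then set the lid down with all four clips open and closed the clips crosswise: (+x,+y) and (−x,−y) first, then (−x,+y) and (+x,−y). I handed the job in at about t = 36.6 s; no verdict was reported.

**Last checks:**
- **Cutlery:** the drainer wells were empty. Before the lid went on, the tallest piece stood about 122 mm high inside the box.
- **Lid height and level:** the plate top read 158.7 mm against 158 expected. The cameras read about 1 mm high on the same plate lying on the worktop. It was level within about 0.005 rad in the full views. A partial wrist view gave 0.008 rad.
- **Lid position:** it was within about 2–3 mm of the box axis and about 0.02 rad off the box's direction. It slid about 3 mm in its play when released, and a few mm again while I pressed the clips.
- **Clips:** all four measured about 0.05 rad from straight down. The (+x,+y) clip was last measured just before the final clip was pressed; after that only its edge was in view.
- **Surroundings:** egg timer and sugar pot read unchanged to about 1 mm. The mug was partly hidden by the gripper, so its check is weaker, but nothing came near it. I did not touch the larger blue look-alike fork.
- **Robot:** at hand-in it stood clear and still, with its fingers opened.

No check failed.

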